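# Lever open a specimen case and gauge the blue bar

### The job

Lever the cover of the specimen case fully open with the spatula's blade, without touching the case or its cover with the gripper or arm, and lay the spatula back down flat on the bench. Then take the height gauge from its green stand and lower it gently and squarely across the rim of the case, so that it rests level on both side walls with its sprung foot wholly on the blue bar, and leave it standing there reading the bar's height. Leave both bars, the bottle, the jar and the cork ring where they are.

Things in the scene. Friction and masses are not known exactly. Their poses are not given: they have to be found in the camera images.
- case: fixed grey open-topped specimen case, outside 120 (x) x 150 (y) mm, walls 6 mm thick; origin: centre of its underside, on the bench. Rim 51 mm above the bench, inner floor 6 mm above it. The front faces the case's -x (towards the robot); there a 18 mm deep ledge, 150 mm wide, stands out from the front wall (top of the ledge 41 mm above the bench), leaving an 11 mm high slot under the cover's lip. The two side walls (at y = +-72 mm) carry the gauge.
- cover (a joint): black cover plate with a yellow stripe along its front lip, 138 x 150 x 6 mm, 0.14 kg, hinged along the case's rear rim; rad: 0 shut, 2.1 fully open, leaning back on its stop. Opens upward and to the rear. Slightly damped, not sprung: let go before upright it falls shut, let go beyond about 1.7 it falls gently open to the stop. Shut, it covers the rim (underside 52 mm above the bench) and its lip overhangs the front wall by 18 mm.
- cover_hinge (a point): point in the middle of the cover's hinge axis, at case x = +60 mm, 51 mm above the bench; the axis runs along the case's y
- cover_lip (a point): middle of the lower front edge of the cover's lip, 138 mm from the hinge axis; moves with the cover
- spatula: loose broad spatula, 0.09 kg, 175 mm long: wooden handle 100 x 20 wide x 26 mm high, from x = -65 to +35 mm; steel blade 24 mm wide, 3 mm thick, to x = +110 mm, in the middle of the handle's height (13 mm above its underside). Origin: underside of the handle, near the balance point, on the bench when it lies flat; x along the blade to its tip, z up. It starts lying flat on the bench to the left or right of the case, on the other side from the gauge.
- spatula_tip (a point): middle of the blade's front edge (110 mm along x, 13 mm above the origin)
- gauge: loose height gauge, 0.4 kg: steel bridge bar 34 (x) x 190 (y) x 12 mm, with an orange column 28 x 28 mm in its middle reaching 100 mm above the bridge's underside (white scale and red pointer on its -x face, to 70 mm; above that plain, to be gripped). Origin: centre of the bridge's underside; y along the bridge, z up. It works equally well turned half round. It starts across its stand.
- gauge_foot (a joint): sprung foot of the gauge, m: 0 fully out, with its end 45 mm below the bridge's underside; grows as the foot is pushed up, to 0.05. Pushing takes 0.8 N at 0 and 1.5 N at 0.03. As the bridge on the case's rim is 45 mm above the case's inner floor, it then reads directly the height of the part under the foot.
- gauge_tip (a point): centre of the foot's flat lower end (disc 16 mm across), moves with the foot
- gauge_stand: fixed green stand, base 70 x 190 mm, with two uprights at y = +-78 mm, 55 mm high, across which the gauge's bridge starts lying, bridge along the stand's y; origin: centre of the underside
- blue_bar: loose blue ceramic bar 36 (x) x 110 (y) x 30 (high) mm, 0.28 kg, the part to be gauged; lies in the case across it, in the front or the rear half, about 27 mm from the middle; origin: centre of its underside
- white_bar: loose white ceramic bar 36 x 110 x 22 (high) mm in the other half of the case; not to be gauged; origin: centre of its underside
- bottle: bystander: amber bottle with orange cap, 68 mm across, 170 mm high; origin: centre of its underside
- jar: bystander: green glass jar, 76 mm across, 140 mm high; origin: centre of its underside
- cork_ring: bystander: flat cork ring, 80 mm across, 22 mm high; origin: centre of its underside

How it is judged (in metres and radians):
On the way, in this order (a step that is already met when the one before it is completed fails the run):
1. the spatula, touching the cover, has levered it up past 0.4 rad (value of joint cover above 0.4 rad and contact force between spatula and case above 0.1 N), for 0.1 s.
2. the cover is fully open on its stop (value of joint cover above 1.95 rad), for 0.2 s.
3. the gauge stands level across the case's rim with its foot on the blue bar and reads its height (value of joint gauge_foot between 0.028 and 0.032 m and x of gauge_tip in the frame of blue_bar between -0.012 and 0.012 m and y of gauge_tip in the frame of blue_bar between -0.05 and 0.05 m and angle between gauge's own z axis and vertical below 0.035 rad and angle between the y axis of gauge and the y axis of case, either way round below 0.2 rad), for 0.3 s.
At the end, for the whole second after the job is handed in: Cover beyond 1.95 rad. Gauge released, still, on the rim, level to 0.035 rad, square to 0.2 rad, foot on the blue bar within 12 mm of its centre line and 50 mm of its middle along it, reading 30 +-2 mm. Spatula released, still, flat on the bench to 0.15 rad (all of step 3 and value of joint cover above 1.95 rad and contact force between gauge and case above 0.5 N and contact force between gauge and blue_bar above 0.3 N and linear speed of each of gauge, spatula below 0.02 m/s and height (world z) of spatula below 0.01 m and angle between spatula's own z axis and vertical below 0.15 rad and contact force between the fingers and gauge below 0.1 N and contact force between the fingers and spatula below 0.1 N); the robot touches nothing.
It fails at once if the gripper or arm touches the case or its cover (contact force between any of the fingers, the arm and case above 1 N).
It fails at once if the gauge is slammed onto the case (over 40 N) or its foot rammed onto a bar (over 15 N) (contact force between gauge and case above 40 N or contact force between gauge and blue_bar above 15 N or contact force between gauge and white_bar above 15 N).
It fails at once if a bar is shifted more than 12 mm (distance of any of blue_bar, white_bar from where it was at the start of the episode above 0.012 m).
It fails at once if the bottle, jar or cork ring is shifted more than 20 mm or tipped (distance of any of bottle, jar, cork_ring from where it was at the start of the episode above 0.02 m or angle between any of bottle, jar, cork_ring's own z axis and vertical above 0.3 rad).
It also fails if it takes over 72 s, if anything falls off the work surface, if the arm or the gripper's body presses on something with over 40 N, if the wrist force passes 120 N, or if a joint passes its speed limit or range.

### The arm

A 6-joint arm with a two-finger parallel gripper is mounted at the origin on the work surface. World frame = base frame: x ahead of the robot, y to its left, z up, the work surface at z = 0. Lengths are in mm, angles in rad, forces in N, time in s.
With the tool pointing down it reaches from about 350 to 875 mm from the base axis. Payload 4.2 kg.
Tool frame: the origin (TCP) lies at the very end of the fingers, on their centre line; the grasp point (between the pads) lies 19 mm behind it; z points along the fingers, y is the direction in which the jaws open and shut (so a half turn about z gives the same grasp; the last joint's range is limited). The gripper opens to 85 mm and grips with 20 to 120 N. Pads are 22 mm wide; open, the fingers measure 114 mm over their backs; the gripper's body (76 mm by 85 mm) begins 54 mm behind the grasp point. The pads swing forward as they close: fully open they stand 13 mm farther back than shut.
Start: joints at [1.466, 0.385, 0.008, 0, -1.194, -0.259], TCP at [222.36, 584.085, 231.312] pointing down, gripper open.
Joint ranges: [-3.14, 3.14], [-1.21, 2.06], [-1.07, 1.41], [-3.16, 2.05], [-2.99, -0.16], [-3.1, 3.1]. Speed limits (rad/s): [2.79, 2.79, 3.14, 3.14, 3.14, 3.14].

### API

Orientations are given as a unit quaternion [x, y, z, w].
In Python, from bench import arm, optics, job gives the robot as it stands.
- The arm moves only by the tool send_rows, never from a script. Its argument "steps" is a list that holds one entry, the list of rows, each a list of 5 numbers: the shift along the tool's x, y, z in cm, then the turn about the tool's z in rad, then the opening, from 0 (shut) to 1 (fully open). A call has 1 to 10 rows; each row shifts and turns the pose as measured when the row begins, along the tool's axes as they then stand; what a row does not reach is not made up. A row lasts 1/12 s, in which the tool goes at most 41.7 mm and 7.16 degrees, less where a joint would pass 70% of its speed; a pose out of reach is approached as far as the arm can. A call with a gripper value outside its range is refused whole. The fingers move at their own pace and stop on an object; the grip force is fixed at half the most. Time passes only in rows, so rows that do not move let the fingers close. It gives the time, the measured TCP pose, the force and the opening at its end, in the units of the state.
- arm.read_state(): the state, without advancing time (a new reading comes with each control period).
- optics.get_image(name): name is "side" or "top" or "wrist"; returns (picture, depth): 420x560x3 uint8, blue, green, red; 420x560 float32, mm along the optical axis (not along the pixel's ray), 0 where there is no reading.
- optics.get_calibration(name): a dict with "K" (3x3 intrinsics, pixels), "rvec" (rotation vector, rad) and "tvec" (3), from world to camera coordinates, as OpenCV has them; the wrist camera has in their place "hand_eye" (4x4, takes a point from camera to tool coordinates, whose origin is the TCP and whose axes are the flange's). Camera axes: x right, y down, z forward; pixel columns grow to the right and rows downward; lengths in mm; the calibration is good to about 2 mm. The wrist camera is an equidistant fisheye: a pixel r from the principal point sees the ray r / f radians off the axis. A picture is of the moment at which its call begins: read the wrist's pose just before it. get_calibration takes no time and is no camera call.
- job.job_done(): hands the job in, once; it reports no verdict.
The state is a dict: "clock": time; "joints": joint angles; "joint_vel": joint speeds; "joint_efforts": joint torques, N m; "position": TCP position; "ee_rot": TCP orientation; "contact_force": force on the tool from outside, world axes, zero at the start; "wrist_torque": the same for the moment, N m; "gripper_width": finger opening in mm.
Only numpy, scipy, OpenCV 4.12 (cv2) and the standard library are available. Lean on these libraries where they do the work, as an engineer would, in place of code of your own. Each camera call takes 0.05 s, during which the arm holds its last target. There are 200 camera calls.

## Working session

There is one attempt and no reset: what is moved stays moved. The work goes in short steps, Python scripts to look and compute and a tool call to move; the robot and the scene stay as the last step left them, time stands still between calls to the robot, and variables do not carry over. Pictures are saved under pics/ and viewed, about 8 in all and at most 12, crops included, and the job is handed in when it is done.

Besides the shell and the picture viewer there is one more tool, called after "Emit:" by a JSON object that holds its "fn" and its "kwargs". send_rows: Moves the arm, as the interface text tells. Its arguments: {"type":"object","properties":{"steps":{"type":"array","items":{"type":"array","items":{"type":"array","items":{"type":"number"}}}}},"required":["steps"]}

```bash
ls && mkdir -p pics
cat > h.py <<'E'
import numpy as np, cv2
from scipy.spatial.transform import Rotation as R
from bench import arm, optics, job
def cloud(name):
    im,d=optics.get_image(name); c=optics.get_calibration(name)
    K=np.array(c["K"]); Rm,_=cv2.Rodrigues(np.array(c["rvec"],float)); t=np.array(c["tvec"],float).ravel()
    v,u=np.mgrid[:420,:560]
    p=np.stack([(u-K[0,2])/K[0,0]*d,(v-K[1,2])/K[1,1]*d,d],-1)
    return im,d,(p-t)@Rm
E
python3 - <<'E'
from h import *
ims=[]
for n in("top","side"):
    im,d,P=cloud(n); np.savez(f"/tmp/{n}.npz",im=im,d=d,P=P); cv2.imwrite(f"pics/{n}0.png",im)
print(arm.read_state())
E
```

```text
pics
{'clock': 0.1, 'joints': array([ 1.46559663e+00,  3.85457150e-01,  6.80045820e-03, -3.94987199e-04,
       -1.19398371e+00, -2.58588066e-01]), 'joint_vel': array([-0.0002659 , -0.00266971,  0.00198716,  0.00154456,  0.00129993,
       -0.00198807]), 'joint_efforts': array([-5.01547056e-04, -3.93319309e+01,  1.88929367e+01,  4.19805944e+00,
       -2.59869688e-03,  2.72950473e-06]), 'position': array([222.2040934 , 583.63477372, 230.36534766]), 'ee_rot': array([ 9.83489255e-01, -1.80964090e-01, -1.12385684e-04,  9.33390619e-04]), 'contact_force': array([-0.19109986,  0.42183308,  0.12093835]), 'wrist_torque': array([-0.049291  ,  0.07458159,  0.01419741]), 'gripper_width': 85.13007532516299}
```

View pics/top0.png

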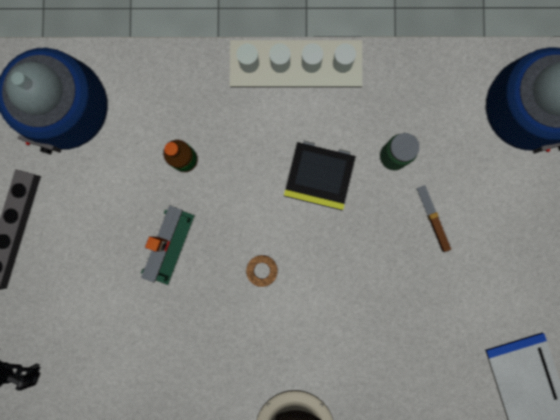

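View pics/side0.png

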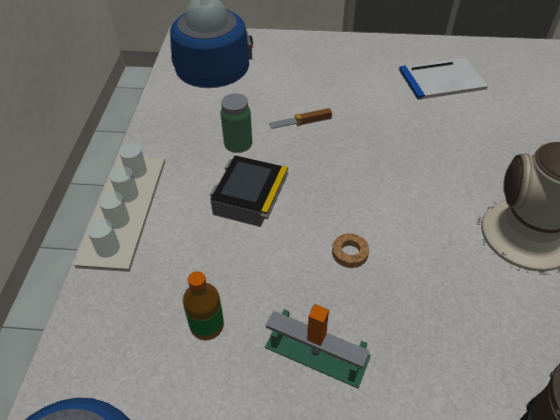

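The top view (robot at the bottom, +x up, +y left) shows:
- the case at about (320,175), with its yellow lip at (315,201) facing the robot
- the spatula at (433,218), blade tip up at (422,187)
- the gauge on its stand at (165,245)
- the jar at (400,150), bottle at (180,155) and cork ring at (262,270)

The side view agrees with this layout.

Run:
```python
import numpy as np, cv2
def rect(P,m,lab):
    q=P[m]; r=cv2.minAreaRect(q[:,:2].astype(np.float32)); b=cv2.boxPoints(r)
    print(lab,len(q),'ctr',np.round(r[0],1),'size',np.round(r[1],1),'z',np.round(np.percentile(q[:,2],[5,50,95]),1),'box',np.round(b).tolist())
for n in("top","side"):
    z=np.load(f"/tmp/{n}.npz"); im=z['im'];P=z['P']; d=z['d']
    hsv=cv2.cvtColor(im,cv2.COLOR_BGR2HSV); H,S,V=[hsv[...,i].astype(int) for i in range(3)]
    ok=d>0; X,Y,Z=P[...,0],P[...,1],P[...,2]
    print(n,'bench z',np.median(Z[ok&(abs(Z)<15)]))
    yel=ok&(H>22)&(H<35)&(S>150)&(V>80); rect(P,yel,'lip')
    c=np.median(P[yel],0)
    near=ok&(np.hypot(X-c[0]-60,Y-c[1])<140)&(Z>45)&(Z<70); 
    k,l=cv2.connectedComponents(near.astype(np.uint8)); s=np.bincount(l.ravel())[1:].argmax()+1; rect(P,l==s,'cover')
    sp=ok&(Z>4)&(Z<45)&(X>c[0]-150)&(X<c[0]+120)&(Y<c[1]-130)&(Y>c[1]-400)
    k,l,st,_=cv2.connectedComponentsWithStats(sp.astype(np.uint8))
    for i in range(1,k):
        if st[i,4]>40: rect(P,l==i,'right obj')
    g=ok&(Y>c[1]+180)&(Y<c[1]+500)&(X<c[0]+60)&(X>c[0]-250)
    rect(P,g&(Z>55)&(Z<75)&(S<60),'bridge'); rect(P,g&(Z>140)&(H<15)&(S>150),'coltop')
    for nm,mm in(('all>30',ok&(Z>30)&(abs(Y)<450)&(X>200)&(X<800)),('ring',ok&(Z>10)&(Z<30)&(abs(Y-c[1]-90)<100)&(X<c[0]-50))):
        k,l,st,_=cv2.connectedComponentsWithStats(mm.astype(np.uint8))
        for i in range(1,k):
            if st[i,4]>60: rect(P,l==i,nm)
```

```text
top bench z -0.42637295391102853
lip 329 ctr [575.8 -46.1] size [141.6  14.9] z [53.6 58.4 63. ] box [[552.0, -113.0], [566.0, -117.0], [600.0, 21.0], [585.0, 24.0]]
cover 3468 ctr [637.2 -59.6] size [149.8 146.4] z [53.4 58.2 62.9] box [[548.0, -115.0], [690.0, -150.0], [726.0, -4.0], [584.0, 31.0]]
right obj 90 ctr [ 667.9 -235.2] size [65.7 19.3] z [ 6.5 23.5 43.8] box [[642.0, -257.0], [658.0, -268.0], [694.0, -213.0], [678.0, -203.0]]
right obj 708 ctr [ 531.  -351.4] size [176.9  35.5] z [ 7.5 18.8 28.9] box [[442.0, -365.0], [454.0, -399.0], [620.0, -338.0], [608.0, -304.0]]
bridge 955 ctr [466.3 329.1] size [ 41.8 190.1] z [60.9 66.  70.7] box [[370.0, 343.0], [548.0, 276.0], [563.0, 315.0], [385.0, 382.0]]
coltop 140 ctr [465.9 324.2] size [25.8 25.2] z [146.5 154.1 158.2] box [[450.0, 316.0], [474.0, 308.0], [482.0, 332.0], [458.0, 341.0]]
all>30 1044 ctr [ 689.9 -248.7] size [72.8 71.9] z [ 50.1 137.1 142.8] box [[653.0, -213.0], [654.0, -285.0], [727.0, -284.0], [726.0, -212.0]]
all>30 801 ctr [679.2 282.2] size [66.3 64.7] z [ 46.  116.8 170.4] box [[646.0, 250.0], [711.
[... 1556 characters left out ...]
, -239.0], [686.0, -194.0]]
all>30 3379 ctr [639.1 -57.4] size [156.2 146.5] z [38.9 58.3 61.8] box [[550.0, -116.0], [692.0, -150.0], [728.0, 2.0], [586.0, 35.0]]
all>30 1841 ctr [679.7 292.2] size [68.  56.6] z [ 40.3 111.5 170.8] box [[637.0, 303.0], [661.0, 252.0], [722.0, 281.0], [699.0, 332.0]]
all>30 2730 ctr [465.6 323.2] size [ 61.5 190.2] z [ 54.   67.7 155.3] box [[366.0, 328.0], [544.0, 261.0], [565.0, 319.0], [387.0, 385.0]]
ring 1468 ctr [33.7 37.9] size [100.  182.5] z [10.5 14.3 26.8] box [[-68.0, 59.0], [71.0, -59.0], [136.0, 17.0], [-3.0, 135.0]]
ring 797 ctr [400.1  86.2] size [80.7 78.2] z [12.8 21.5 24.9] box [[361.0, 46.0], [439.0, 46.0], [439.0, 126.0], [361.0, 127.0]]
```

```bash
cat >> h.py <<'E'
def pose():
    s=arm.read_state(); r=R.from_quat(s["ee_rot"]); x=r.as_matrix()[:,0]
    return np.array(s["position"]),np.arctan2(x[1],x[0]),s
def plan(target,psi=None,n=None,op=1.0,vmax=40,start=None):
    p,a,s=pose() if start is None else (np.array(start[0],float),start[1],None)
    psi=a if psi is None else psi; dpsi=(psi-a)
    d=np.array(target,float)-p
    n=n or int(max(np.ceil(np.linalg.norm(d)/vmax),np.ceil(abs(dpsi)/0.12),1))
    print('n',n,'psi',np.round(np.degrees(a),1),'->',np.round(np.degrees(psi),1))
    for k in range(n):
        b=a+dpsi*k/n; x=np.array([np.cos(b),np.sin(b),0]);y=np.array([np.sin(b),-np.cos(b),0])
        e=d/n/10; print([round(float(v),2) for v in(e@x,e@y,-e[2],-dpsi/n,op)],end=',')
    print()
E
python3 - <<'E'
from h import *
for n in("top","side"):
    z=np.load(f"/tmp/{n}.npz"); im=z['im'];P=z['P']
    hsv=cv2.cvtColor(im,cv2.COLOR_BGR2HSV); H,S,V=[hsv[...,i].astype(int) for i in range(3)]
    X,Y,Z=P[...,0],P[...,1],P[...,2]
    roi=(X>420)&(X<640)&(Y<-280)&(Y>-430)
    h=roi&(S>110)&(Z>3); b=roi&~h&(Z>5)
    for m,l in((h,'handle'),(b,'blade')):
        q=P[m]; c=q[:,:2].mean(0); w,v=np.linalg.eigh(np.cov(q[:,:2].T)); u=v[:,1]*np.sign(v[0,1])
        t=(q[:,:2]-c)@u; print(n,l,len(q),c.round(1),'yaw',np.degrees(np.arctan2(u[1],u[0])).round(1),'ends',np.percentile(t,[1,99]).round(1),'z',np.median(q[:,2]).round(1))
plan((517,-356,150),np.radians(20-180))
E
```

```text
top handle 293 [ 497.7 -359.5] yaw 21.6 ends [-48.1  46.2] z 25.4
top blade 533 [ 549.6 -341.2] yaw 15.9 ends [-118.7   82.7] z 12.6
side handle 332 [ 498.2 -354.7] yaw 21.6 ends [-49.3  48.1] z 22.6
side blade 230 [ 566.4 -332.9] yaw 19.0 ends [-122.9   51.4] z 13.7
n 25 psi -20.9 -> -160.0
[2.44, 3.09, 0.32, 0.1, 1.0],[2.73, 2.84, 0.32, 0.1, 1.0],[2.99, 2.56, 0.32, 0.1, 1.0],[3.23, 2.26, 0.32, 0.1, 1.0],[3.43, 1.94, 0.32, 0.1, 1.0],[3.6, 1.6, 0.32, 0.1, 1.0],[3.74, 1.24, 0.32, 0.1, 1.0],[3.84, 0.87, 0.32, 0.1, 1.0],[3.91, 0.49, 0.32, 0.1, 1.0],[3.94, 0.11, 0.32, 0.1, 1.0],[3.93, -0.27, 0.32, 0.1, 1.0],[3.89, -0.65, 0.32, 0.1, 1.0],[3.8, -1.02, 0.32, 0.1, 1.0],[3.69, -1.39, 0.32, 0.1, 1.0],[3.53, -1.74, 0.32, 0.1, 1.0],[3.35, -2.07, 0.32, 0.1, 1.0],[3.13, -2.39, 0.32, 0.1, 1.0],[2.89, -2.68, 0.32, 0.1, 1.0],[2.61, -2.95, 0.32, 0.1, 1.0],[2.31, -3.19, 0.32, 0.1, 1.0],[1.99, -3.4, 0.32, 0.1, 1.0],[1.66, -3.57, 0.32, 0.1, 1.0],[1.3, -3.72, 0.32, 0.1, 1.0],[0.93, -3.83, 0.32, 0.1, 1.0],[0.56, -3.9, 0.32, 0.1, 1.0],
```

Emit:
{"fn": "send_rows", "kwargs": {"steps": [[[2.44,3.09,0.2,0.1,1],[2.73,2.84,0.2,0.1,1],[2.99,2.56,0.2,0.1,1],[3.23,2.26,0.2,0.1,1],[3.43,1.94,0.2,0.1,1],[3.6,1.6,0.2,0.1,1],[3.74,1.24,0.2,0.1,1],[3.84,0.87,0.2,0.1,1],[3.91,0.49,0.2,0.1,1],[3.94,0.11,0.2,0.1,1]]]}}

```text
clock: 0.93
position: [328.2, 192.3, 204.2]
ee_rot: [0.765, -0.645, 0.002, 0.005]
contact_force: [1.1, -0.1, 0.3]
gripper_width: 85.5
```

Run:
```python
from h import *
p,a,s=pose(); print(p.round(),np.degrees(a).round(1),s['joints'].round(2),s['clock'])
plan((498,-357,130),np.radians(21.6-180))
```

```text
[328. 192. 204.] -80.3 [ 0.97 -0.02 -0.58  0.   -1.02 -0.8 ] 0.9333
n 15 psi -80.3 -> -158.4
[3.8, -0.5, 0.49, 0.09, 1.0],[3.74, -0.84, 0.49, 0.09, 1.0],[3.65, -1.17, 0.49, 0.09, 1.0],[3.53, -1.5, 0.49, 0.09, 1.0],[3.38, -1.82, 0.49, 0.09, 1.0],[3.2, -2.11, 0.49, 0.09, 1.0],[2.99, -2.4, 0.49, 0.09, 1.0],[2.76, -2.66, 0.49, 0.09, 1.0],[2.51, -2.9, 0.49, 0.09, 1.0],[2.24, -3.11, 0.49, 0.09, 1.0],[1.94, -3.3, 0.49, 0.09, 1.0],[1.64, -3.47, 0.49, 0.09, 1.0],[1.31, -3.6, 0.49, 0.09, 1.0],[0.98, -3.71, 0.49, 0.09, 1.0],[0.64, -3.78, 0.49, 0.09, 1.0],
```

Emit:
{"fn": "send_rows", "kwargs": {"steps": [[[3.8,-0.5,0.3,0.09,1],[3.74,-0.84,0.3,0.09,1],[3.65,-1.17,0.3,0.09,1],[3.53,-1.5,0.3,0.09,1],[3.38,-1.82,0.3,0.09,1],[3.2,-2.11,0.3,0.09,1],[2.99,-2.4,0.3,0.09,1],[2.76,-2.66,0.3,0.09,1],[2.51,-2.9,0.3,0.09,1],[2.24,-3.11,0.3,0.09,1]]]}}

```text
clock: 1.77
position: [433.6, -196.4, 176.1]
ee_rot: [-0.388, 0.922, -0.003, -0.001]
contact_force: [1.2, 1.2, -0.1]
gripper_width: 85.6
```

Run:
```python
from h import *
plan((498,-357,130),np.radians(21.6-180))
```

```text
n 5 psi -134.3 -> -158.4
[1.4, -3.16, 0.92, 0.08, 1.0],[1.13, -3.27, 0.92, 0.08, 1.0],[0.85, -3.35, 0.92, 0.08, 1.0],[0.56, -3.41, 0.92, 0.08, 1.0],[0.28, -3.45, 0.92, 0.08, 1.0],
```

Emit:
{"fn": "send_rows", "kwargs": {"steps": [[[1.4,-3.16,0.9,0.08,1],[1.13,-3.27,0.9,0.08,1],[0.85,-3.35,0.9,0.08,1],[0.56,-3.41,0.9,0.08,1],[0.28,-3.45,0.9,0.08,1],[0,0,0,0,1],[0,0,0,0,1]]]}}

```text
clock: 2.35
position: [497.5, -373.7, 123.9]
ee_rot: [-0.181, 0.984, -0.001, -0.003]
contact_force: [0.7, 0.4, 0.3]
gripper_width: 85.4
```

```bash
cat >> h.py <<'E'
def wrist():
    p,a,s=pose(); im,d=optics.get_image("wrist"); c=optics.get_calibration("wrist"); K=np.array(c["K"]); T=np.array(c["hand_eye"])
    v,u=np.mgrid[:420,:560]; x=(u-K[0,2])/K[0,0]; y=(v-K[1,2])/K[1,1]; r=np.hypot(x,y)+1e-9
    k=np.where(r<1.4,np.tan(np.minimum(r,1.4))/r,0)
    q=np.stack([x*k*d,y*k*d,d],-1)@T[:3,:3].T+T[:3,3]
    return im,d,q@R.from_quat(s["ee_rot"]).as_matrix().T+p
def axis(q):
    c=q[:,:2].mean(0); w,v=np.linalg.eigh(np.cov(q[:,:2].T)); u=v[:,1]*np.sign(v[0,1])
    t=(q[:,:2]-c)@u; n=(q[:,:2]-c)@np.array([-u[1],u[0]]); lo,hi=np.percentile(t,[1,99]); 
    return (c+u*(lo+hi)/2+np.array([-u[1],u[0]])*(np.percentile(n,2)+np.percentile(n,98))/2).round(1),'yaw',np.degrees(np.arctan2(u[1],u[0])).round(1),'len',(hi-lo).round(1),'wid',np.ptp(np.percentile(n,[2,98])).round(1),'z',np.median(q[:,2]).round(1)
E
python3 - <<'E'
from h import *
p,a,s=pose(); print(p.round(1),np.degrees(a).round(1),s['joints'].round(2))
im,d,P=wrist(); cv2.imwrite('pics/w1.png',im); np.savez('/tmp/w1.npz',im=im,d=d,P=P)
hsv=cv2.cvtColor(im,cv2.COLOR_BGR2HSV); S=hsv[...,1]
X,Y,Z=P[...,0],P[...,1],P[...,2]
roi=(d>0)&(X>400)&(X<650)&(Y<-280)&(Y>-430)
print('bench',np.median(Z[roi&(Z<8)]))
h=roi&(S>110)&(Z>18)&(Z<40); print('handle',h.sum(),axis(P[h]))
b=roi&(Z>7)&(Z<18)&(S<80)&(X>540); print('blade',b.sum(),axis(P[b]))
E
```

```text
[ 497.5 -373.7  123.9] -159.2 [-0.38  0.47 -0.14  0.01 -0.96 -0.83]
bench 0.5521787101251974
handle 2277 (array([ 496.5, -364. ]), 'yaw', np.float64(21.7), 'len', np.float64(96.3), 'wid', np.float64(15.6), 'z', np.float64(26.6))
blade 1527 (array([ 578.7, -330.9]), 'yaw', np.float64(22.5), 'len', np.float64(70.5), 'wid', np.float64(22.7), 'z', np.float64(15.1))
```

View pics/w1.png

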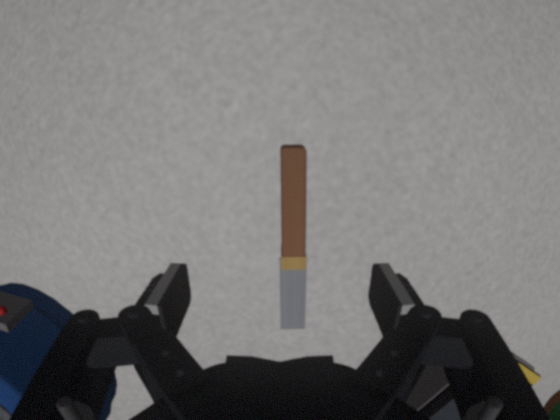

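The wrist view puts the handle under the gripper at (293,200), yaw 21.7°, with the blade pointing down the picture. The measured length, width and height match those given.

Run:
```python
from h import *
plan((497,-362,10),np.radians(21.7-180),n=8)
```

```text
n 8 psi -159.2 -> -158.3
[-0.05, 0.13, 1.42, -0.0, 1.0],[-0.05, 0.13, 1.42, -0.0, 1.0],[-0.05, 0.13, 1.42, -0.0, 1.0],[-0.05, 0.13, 1.42, -0.0, 1.0],[-0.05, 0.13, 1.42, -0.0, 1.0],[-0.05, 0.13, 1.42, -0.0, 1.0],[-0.05, 0.13, 1.42, -0.0, 1.0],[-0.05, 0.13, 1.42, -0.0, 1.0],
```

Emit:
{"fn": "send_rows", "kwargs": {"steps": [[[-0.05,0.13,1.4,0,1],[-0.05,0.13,1.4,0,1],[-0.05,0.13,1.4,0,1],[-0.05,0.13,1.4,0,1],[-0.05,0.13,1.4,0,1],[-0.05,0.13,1.4,0,1],[-0.05,0.13,1.2,-0.015,1],[-0.05,0.13,0.6,0,1],[0,0,0.1,0,1],[0,0,0,0,1]]]}}

```text
clock: 3.23
position: [496.3, -351.6, 23.8]
ee_rot: [-0.197, 0.98, -0.002, -0.001]
contact_force: [0.5, -0.2, 0.6]
gripper_width: 85.2
```

Emit:
{"fn": "send_rows", "kwargs": {"steps": [[[0,0,0,0,1],[0,0,0,0,1]]]}}

```text
clock: 3.4
position: [497.1, -351.1, 25.5]
ee_rot: [-0.197, 0.98, -0.003, 0.0]
contact_force: [-0.3, -0.4, -0.3]
gripper_width: 85.4
```

Run:
```python
from h import *
p,a,s=pose(); print(p,np.degrees(a))
plan((497,-361.5,3),np.radians(21.7-180),n=3)
im,d,P=wrist()
hsv=cv2.cvtColor(im,cv2.COLOR_BGR2HSV); S=hsv[...,1]
X,Y,Z=P[...,0],P[...,1],P[...,2]
roi=(d>0)&(X>400)&(X<650)&(Y<-280)&(Y>-430)
h=roi&(S>110)&(Z>15)&(Z<40); print('handle',h.sum(),axis(P[h]))
cv2.imwrite('pics/w2.png',im)
```

```text
[ 497.11423954 -351.14930902   25.52363703] -157.23501842855794
n 3 psi -157.2 -> -158.3
[0.14, -0.32, 0.75, 0.01, 1.0],[0.14, -0.32, 0.75, 0.01, 1.0],[0.13, -0.32, 0.75, 0.01, 1.0],
handle 6504 (array([ 496.2, -363.4]), 'yaw', np.float64(21.6), 'len', np.float64(97.1), 'wid', np.float64(17.1), 'z', np.float64(26.5))
```

Emit:
{"fn": "send_rows", "kwargs": {"steps": [[[0.12,-0.28,0.5,0.01,1],[0.12,-0.28,0.5,0.01,1],[0.12,-0.28,0.5,0,1],[0.05,-0.15,0.4,0,1],[0,0,0.2,0,1],[0,0,0,0,1],[0,0,0,0,1]]]}}

```text
clock: 4.03
position: [497.7, -364.6, 3.6]
ee_rot: [-0.186, 0.983, -0.004, 0.001]
contact_force: [0.5, 0.3, 1.2]
gripper_width: 85.6
```

Emit:
{"fn": "send_rows", "kwargs": {"steps": [[[0,0,0,0,0],[0,0,0,0,0],[0,0,0,0,0],[0,0,0,0,0],[0,0,0,0,0],[0,0,0,0,0],[0,0,0,0,0],[0,0,0,0,0],[0,0,0,0,0],[0,0,0,0,0]]]}}

```text
clock: 4.87
position: [497.9, -364.2, 4.0]
ee_rot: [-0.186, 0.983, -0.004, 0.002]
contact_force: [-0.1, 0.4, -0.9]
gripper_width: 19.0
```

Emit:
{"fn": "send_rows", "kwargs": {"steps": [[[0,0,-0.5,0,0],[0,0,-1,0,0],[0,0,-1.5,0,0],[0,0,-2,0,0],[0,0,-2,0,0],[0,0,-1,0,0],[0,0,-0.5,0,0],[0,0,0,0,0],[0,0,0,0,0]]]}}

```text
clock: 5.62
position: [496.7, -363.4, 95.6]
ee_rot: [-0.186, 0.983, -0.004, 0.001]
contact_force: [0.2, -1.2, -1.3]
gripper_width: 18.4
```

Run:
```python
from h import *
p,a,s=pose(); print(p.round(1),np.degrees(a).round(1))
im,d,P=wrist(); cv2.imwrite('pics/w3.png',im)
hsv=cv2.cvtColor(im,cv2.COLOR_BGR2HSV); S=hsv[...,1]
X,Y,Z=P[...,0],P[...,1],P[...,2]
roi=(d>0)&(X>400)&(X<650)&(Y<-250)&(Y>-430)&(Z>50)&(Z<110)
b=roi&(S<80)&(X>545); print('blade',b.sum(),axis(P[b])); q=P[b]; print(np.polyfit(q[:,0],q[:,2],1))
for n in('top','side'):
    im,d,P=cloud(n); X,Y,Z=P[...,0],P[...,1],P[...,2]; cv2.imwrite(f'pics/{n}3.png',im)
    b=(d>0)&(X>545)&(X<640)&(Y<-280)&(Y>-400)&(Z>50)&(Z<120); q=P[b]
    if b.sum()>20: print(n,b.sum(),axis(q),np.polyfit(q[:,0],q[:,2],1), 'tip',q[q[:,0].argsort()[-15:]].mean(0).round(1))
```

```text
[ 496.7 -363.4   95.6] -158.6
blade 5 (array([ 545.7, -358. ]), 'yaw', np.float64(30.4), 'len', np.float64(1.7), 'wid', np.float64(0.5), 'z', np.float64(106.4))
[   0.88550166 -377.16254637]
side 194 (array([ 578.7, -329.7]), 'yaw', np.float64(23.7), 'len', np.float64(73.7), 'wid', np.float64(26.2), 'z', np.float64(104.7)) [-1.73626915e-02  1.15182381e+02] tip [ 612.5 -321.3  104.7]
```

Run:
```python
from h import *
plan((420,-5.5,90),np.radians(-193.6),op=0)
```

```text
n 10 psi -158.6 -> -193.6
[-0.6, 3.61, 0.05, 0.06, 0.0],[-0.37, 3.64, 0.05, 0.06, 0.0],[-0.15, 3.65, 0.05, 0.06, 0.0],[0.07, 3.66, 0.05, 0.06, 0.0],[0.3, 3.65, 0.05, 0.06, 0.0],[0.52, 3.62, 0.05, 0.06, 0.0],[0.74, 3.58, 0.05, 0.06, 0.0],[0.96, 3.53, 0.05, 0.06, 0.0],[1.17, 3.47, 0.05, 0.06, 0.0],[1.38, 3.39, 0.05, 0.06, 0.0],
```

Emit:
{"fn": "send_rows", "kwargs": {"steps": [[[-0.3,1.8,0,0.06,0],[-0.6,3.61,0,0.06,0],[-0.37,3.6,0,0.06,0],[-0.1,3.6,0,0.06,0],[0.15,3.6,0,0.06,0],[0.4,3.6,0,0.06,0],[0.65,3.6,0,0.06,0],[0.9,3.5,0,0.06,0],[1.0,3.4,0,0.06,0],[0.5,1.5,0,0.03,0]]]}}

```text
clock: 6.6
position: [437.8, -36.4, 82.7]
ee_rot: [0.117, 0.993, -0.004, -0.007]
contact_force: [0.0, -0.0, -0.4]
gripper_width: 18.7
```

Emit:
{"fn": "send_rows", "kwargs": {"steps": [[[0,0.3,0,0,0],[0,0,0,0,0],[0,0,0,0,0]]]}}

```text
clock: 6.85
position: [437.2, -30.5, 81.4]
ee_rot: [0.114, 0.993, -0.005, -0.008]
contact_force: [-0.3, 0.2, -0.9]
gripper_width: 18.6
```

Run:
```python
from h import *
p,a,s=pose(); print(p.round(1))
plan((420,-5.5,40),np.radians(-193.6)+(2*np.pi if a>0 else 0),op=0)
```

```text
[437.2 -30.5  81.4]
n 2 psi 166.9 -> 166.4
[1.12, 1.03, 2.07, 0.0, 0.0],[1.13, 1.02, 2.07, 0.0, 0.0],
```

Emit:
{"fn": "send_rows", "kwargs": {"steps": [[[0.4,0.4,0.5,0.005,0],[0.4,0.4,0.8,0,0],[0.4,0.4,0.8,0,0],[0.4,0.4,0.8,0,0],[0.3,0.3,0.8,0,0],[0.2,0.2,0.4,0,0],[0,0,0,0,0],[0,0,0,0,0]]]}}

```text
clock: 7.52
position: [419.8, -11.1, 35.8]
ee_rot: [0.123, 0.992, -0.006, -0.01]
contact_force: [-0.7, 0.1, -0.9]
gripper_width: 19.2
```

```bash
cat > chk.py <<'E'
from h import *
import sys
p,a,s=pose(); print(p.round(1),np.degrees(a).round(1),'toolz',R.from_quat(s['ee_rot']).as_matrix()[:,2].round(3))
c=np.array([np.cos(np.radians(-13.6)),np.sin(np.radians(-13.6))]); n=np.array([-c[1],c[0]])
for nm in('side','top'):
    im,d,P=cloud(nm); cv2.imwrite(f'pics/{nm}{sys.argv[1]}.png',im)
    rel=P[...,:2]-np.array([567,-41]); t=rel@c; w=rel@n; Z=P[...,2]
    hsv=cv2.cvtColor(im,cv2.COLOR_BGR2HSV); H,S,V=[hsv[...,i].astype(int) for i in range(3)]
    yel=(d>0)&(H>22)&(H<35)&(S>150)&(V>80)
    print(nm,'lip',axis(P[yel]),'t',np.percentile(t[yel],[2,50,98]).round(1),'w',np.percentile(w[yel],[1,99]).round(1))
    b=(d>0)&(t>-110)&(t<25)&(abs(w)<40)&(Z>25)&(S<100)&~yel&(Z<(52 if t is None else 400))&(t<-2)
    if b.sum()>10: print('  blade',b.sum(),axis(P[b]),'t',np.percentile(t[b],[2,98]).round(1),'w',np.percentile(w[b],[2,50,98]).round(1),'zfit',np.polyfit(t[b],Z[b],1).round(3))
E
python3 chk.py 4
```

```text
[419.8 -11.1  35.8] 165.8 toolz [-0.021 -0.009 -1.   ]
side lip (array([575.9, -44.2]), 'yaw', np.float64(76.6), 'len', np.float64(147.8), 'wid', np.float64(15.1), 'z', np.float64(58.9)) t [ 1.8  9.1 16.9] w [-74.9  72.9]
  blade 476 (array([497.3, -27.2]), 'yaw', np.float64(-29.3), 'len', np.float64(89.4), 'wid', np.float64(37.2), 'z', np.float64(46.3)) t [-109.6  -26.5] w [-16.7   3.1  24.9] zfit [  -4.004 -160.314]
top lip (array([575.5, -46.3]), 'yaw', np.float64(76.3), 'len', np.float64(138.3), 'wid', np.float64(13.4), 'z', np.float64(58.9)) t [ 2.8  9.3 16.3] w [-72.2  66. ]
  blade 381 (array([499.7, -27.7]), 'yaw', np.float64(-18.0), 'len', np.float64(84.0), 'wid', np.float64(32.7), 'z', np.float64(45.4)) t [-109.3  -27.7] w [-17.2  -4.5  16.5] zfit [  -3.682 -148.61 ]
```

```bash
sed -i 's/(t>-110)&(t<25)/(t>-93)\&(t<25)/; s/(Z>25)/(Z>30)\&(Z<80)/' chk.py && python3 chk.py 5
```

```text
[420.2 -10.9  36.1] 165.8 toolz [-0.02  -0.009 -1.   ]
side lip (array([575.8, -43.7]), 'yaw', np.float64(76.5), 'len', np.float64(147.3), 'wid', np.float64(15.2), 'z', np.float64(58.8)) t [ 1.5  9.  16.7] w [-74.2  73.1]
  blade 257 (array([509.4, -31.5]), 'yaw', np.float64(-15.1), 'len', np.float64(67.0), 'wid', np.float64(25.4), 'z', np.float64(44.9)) t [-91.5 -26.3] w [-16.7  -3.4   8.6] zfit [-2.7000e-02  4.3327e+01]
top lip (array([575.4, -46. ]), 'yaw', np.float64(76.4), 'len', np.float64(138.8), 'wid', np.float64(13.3), 'z', np.float64(58.6)) t [ 2.7  9.3 16. ] w [-72.3  66.5]
  blade 268 (array([508.3, -32.2]), 'yaw', np.float64(-14.5), 'len', np.float64(65.8), 'wid', np.float64(23.1), 'z', np.float64(45.1)) t [-91.4 -27. ] w [-16.8  -5.3   6.3] zfit [-3.3000e-02  4.2815e+01]
```

View pics/side4.png

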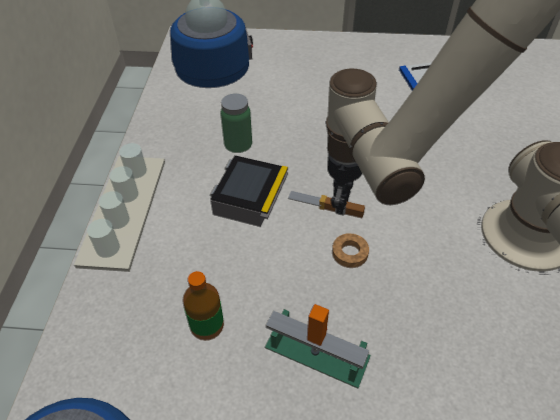

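Side view: the blade tip at (290,197) points at the yellow lip at (275,187), about 26 mm short of it. Its top is about 44 mm high, so it needs raising 4 to 5 mm to enter the slot.

Emit:
{"fn": "send_rows", "kwargs": {"steps": [[[0,0,-0.25,0,0],[0,0,-0.2,0,0],[0,0,0,0,0],[0,0,0,0,0]]]}}

```text
clock: 8.05
position: [421.6, -10.6, 42.5]
ee_rot: [0.123, 0.992, -0.005, -0.007]
contact_force: [0.1, -0.3, 0.1]
gripper_width: 19.2
```

```bash
python3 chk.py 6
```

```text
[421.6 -10.6  42.5] 165.8 toolz [-0.016 -0.007 -1.   ]
side lip (array([575.9, -43.3]), 'yaw', np.float64(76.5), 'len', np.float64(145.3), 'wid', np.float64(14.9), 'z', np.float64(58.9)) t [ 1.6  8.9 16.6] w [-72.8  72.5]
  blade 267 (array([509.9, -30.5]), 'yaw', np.float64(-14.3), 'len', np.float64(68.7), 'wid', np.float64(25.0), 'z', np.float64(51.7)) t [-91.6 -24.1] w [-15.6  -2.8   9.5] zfit [-1.6000e-02  5.0678e+01]
top lip (array([575.4, -46.2]), 'yaw', np.float64(76.4), 'len', np.float64(139.1), 'wid', np.float64(13.6), 'z', np.float64(58.5)) t [ 2.6  9.4 16.2] w [-72.6  66.5]
  blade 268 (array([508.9, -31.7]), 'yaw', np.float64(-13.9), 'len', np.float64(66.9), 'wid', np.float64(22.9), 'z', np.float64(51.2)) t [-91.5 -26. ] w [-16.   -4.7   6.8] zfit [-1.5000e-02  5.0184e+01]
```

Emit:
{"fn": "send_rows", "kwargs": {"steps": [[[0,0,0.15,0,0],[0,0,0,0,0],[-0.3,0,0,0,0],[-0.3,0,0,0,0],[0,0,0,0,0],[0,0,0,0,0]]]}}

```text
clock: 8.65
position: [427.9, -12.1, 40.4]
ee_rot: [0.123, 0.992, -0.005, -0.008]
contact_force: [-0.4, 0.6, -0.5]
gripper_width: 18.8
```

```bash
python3 chk.py 7
```

```text
[427.9 -12.1  40.4] 165.9 toolz [-0.017 -0.008 -1.   ]
side lip (array([575.8, -43.9]), 'yaw', np.float64(76.5), 'len', np.float64(146.3), 'wid', np.float64(14.8), 'z', np.float64(58.9)) t [ 1.7  9.  16.6] w [-73.9  72.4]
  blade 286 (array([513. , -31.6]), 'yaw', np.float64(-16.2), 'len', np.float64(75.8), 'wid', np.float64(25.0), 'z', np.float64(49.2)) t [-91.3 -17.9] w [-16.1  -2.4   9.1] zfit [-1.2000e-02  4.8627e+01]
top lip (array([575.5, -46.1]), 'yaw', np.float64(76.4), 'len', np.float64(138.9), 'wid', np.float64(13.7), 'z', np.float64(58.7)) t [ 2.6  9.4 16.3] w [-72.5  66.5]
  blade 293 (array([512.6, -32.7]), 'yaw', np.float64(-14.5), 'len', np.float64(72.4), 'wid', np.float64(22.9), 'z', np.float64(48.6)) t [-90.4 -19.7] w [-16.2  -4.6   6.8] zfit [-2.7000e-02  4.7209e+01]
```

Emit:
{"fn": "send_rows", "kwargs": {"steps": [[[-0.4,0,0,0,0],[-0.5,0,-0.01,0,0],[-0.5,0,-0.01,0,0],[-0.5,0,-0.01,0,0],[-0.5,0,-0.01,0,0],[-0.4,0,-0.01,0,0],[0,0,0,0,0],[0,0,0,0,0]]]}}

```text
clock: 9.42
position: [458.6, -19.8, 40.4]
ee_rot: [0.123, 0.992, -0.005, -0.008]
contact_force: [-0.2, -0.4, -0.8]
gripper_width: 18.6
```

Emit:
{"fn": "send_rows", "kwargs": {"steps": [[[0,0,-0.4,0,0],[-0.02,0,-0.7,0,0],[-0.06,0,-0.75,0,0],[-0.12,0,-0.75,0,0],[-0.17,0,-0.75,0,0],[-0.22,0,-0.75,0,0],[-0.26,0,-0.74,0,0],[-0.3,0,-0.72,0,0],[-0.34,0,-0.7,0,0],[0,0,0,0,0]]]}}

```text
clock: 10.25
position: [474.2, -23.5, 110.3]
ee_rot: [0.123, 0.992, -0.005, -0.008]
contact_force: [1.2, 0.5, -1.1]
gripper_width: 18.6
```

```bash
cat > lev.py <<'E'
from h import *
p,a,s=pose(); th0=np.radians(-13.6); c=np.array([np.cos(th0),np.sin(th0)])
f=(p[:2]-np.array([458.6,-19.8]))@c; u=p[2]-40.4
t=-125+f; z=-3+u
print('fwd',f.round(1),'up',u.round(1),'r',np.hypot(t,z).round(1),'theta',np.arctan2(z,-t).round(2),'w',((p[:2]-np.array([458.6,-19.8]))@[-c[1],c[0]]).round(1),'psi',np.degrees(a).round(1),'tz',R.from_quat(s['ee_rot']).as_matrix()[:,2].round(3))
E
python3 lev.py; python3 chk.py 8; python3 -c "
import cv2;a=cv2.imread('pics/side8.png')[80:260,160:460];cv2.imwrite('pics/c8.png',cv2.resize(a,None,fx=2,fy=2))"
```

```text
fwd 16.1 up 69.9 r 127.8 theta 0.55 w 0.1 psi 165.8 tz [-0.017 -0.008 -1.   ]
[474.2 -23.5 110.3] 165.8 toolz [-0.017 -0.008 -1.   ]
side lip (array([598.4, -48.5]), 'yaw', np.float64(76.3), 'len', np.float64(143.8), 'wid', np.float64(13.4), 'z', np.float64(126.6)) t [25.6 31.8 39. ] w [-71.8  72. ]
top lip (array([nan, nan]), 'yaw', np.float64(nan), 'len', np.float64(nan), 'wid', np.float64(nan), 'z', np.float64(120.7)) t [32.5 32.5 32.5] w [9.8 9.8]h.py:30: RuntimeWarning: Degrees of freedom <= 0 for slice
  c=q[:,:2].mean(0); w,v=np.linalg.eigh(np.cov(q[:,:2].T)); u=v[:,1]*np.sign(v[0,1])
  c *= np.true_divide(1, fact)
  c *= np.true_divide(1, fact)
```

View pics/c8.png

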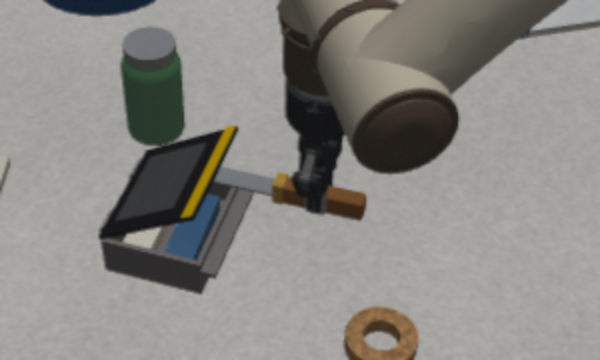

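The cover is up at about 0.55 rad on the blade tip. The blue bar is in the front half and the white bar in the rear. I'll continue along the arc.

Emit:
{"fn": "send_rows", "kwargs": {"steps": [[[-0.5,0,-0.72,0,0],[-0.55,0,-0.68,0,0],[-0.6,0,-0.64,0,0],[-0.65,0,-0.6,0,0],[-0.7,0,-0.55,0,0],[-0.73,0,-0.5,0,0],[-0.77,0,-0.45,0,0],[-0.8,0,-0.4,0,0],[-0.82,0,-0.34,0,0],[-0.82,0,-0.28,0,0]]]}}

```text
clock: 11.18
position: [545.8, -42.4, 163.6]
ee_rot: [0.123, 0.992, -0.006, -0.012]
contact_force: [1.0, 0.3, -1.6]
gripper_width: 18.8
```

```bash
python3 lev.py
```

```text
fwd 90.1 up 123.2 r 125.2 theta 1.29 w -1.4 psi 165.8 tz [-0.024 -0.009 -1.   ]
```

Emit:
{"fn": "send_rows", "kwargs": {"steps": [[[-0.8,0,-0.2,0,0],[-0.85,0,-0.15,0,0],[-0.85,0,-0.08,0,0],[-0.85,0,-0.03,0,0],[-0.85,0,0,0,0],[-0.85,0,0.03,0,0],[-0.85,0,0.08,0,0],[-0.8,0,0.12,0,0],[-0.7,0,0.15,0,0],[-0.3,0,0.1,0,0]]]}}

```text
clock: 12.02
position: [632.1, -64.4, 163.5]
ee_rot: [0.124, 0.992, -0.006, -0.009]
contact_force: [-0.2, 0.5, -1.4]
gripper_width: 18.6
```

Emit:
{"fn": "send_rows", "kwargs": {"steps": [[[0,0,0,0,0],[0,0,0,0,0],[0,0,0,0,0],[0,0,0,0,0],[0,0,0,0,0],[0,0,0,0,0]]]}}

```text
clock: 12.52
position: [631.5, -64.3, 162.5]
ee_rot: [0.124, 0.992, -0.006, -0.01]
contact_force: [-0.3, 0.2, 0.1]
gripper_width: 18.9
```

```bash
python3 lev.py
python3 - <<'E'
from h import *
im,d,P=cloud('side'); cv2.imwrite('pics/c9.png',cv2.resize(im[40:260,120:420],None,fx=2,fy=2)); np.savez('/tmp/s9.npz',im=im,d=d,P=P)
E
```

```text
fwd 178.5 up 122.1 r 130.6 theta 1.99 w -2.6 psi 165.8 tz [-0.021 -0.01  -1.   ]
```

View pics/c9.png

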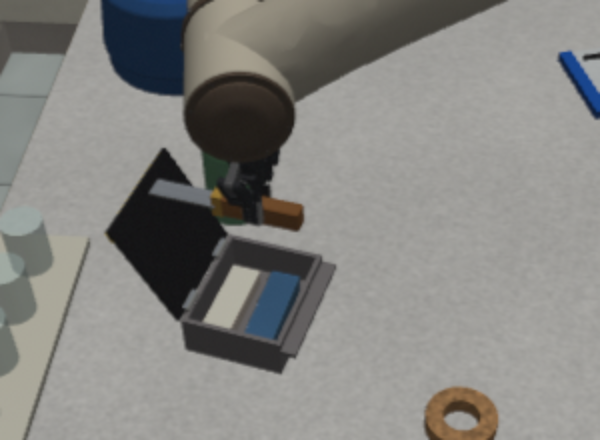

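Side crop: the cover is leaning back past upright, and the case is open with the blue bar at (273,305) in the front and the white bar at (235,297) in the rear. Now I'll retreat, measure the case and bar, and lay the spatula down.

Emit:
{"fn": "send_rows", "kwargs": {"steps": [[[1,0,0,0,0],[2,0,0,0,0],[3,0,0,0,0],[3,0,0,0,0],[3,-1.5,0,0,0],[2,-3,0,0,0],[1,-3.3,0.5,0,0],[0.5,-3,1,0,0],[0,-1.5,1,0,0],[0,0,0,0,0]]]}}

```text
clock: 13.4
position: [443.1, -146.2, 143.2]
ee_rot: [0.121, 0.993, -0.005, -0.006]
contact_force: [0.2, 0.3, -1.0]
gripper_width: 18.7
```

```bash
cat > box.py <<'E'
from h import *
p,a,s=pose(); print(p.round(1),np.degrees(a).round(1),s['clock'])
for nm in('side','top'):
    im,d,P=cloud(nm); X,Y,Z=P[...,0],P[...,1],P[...,2]; np.savez(f'/tmp/{nm}b.npz',im=im,d=d,P=P)
    hsv=cv2.cvtColor(im,cv2.COLOR_BGR2HSV); H,S,V=[hsv[...,i].astype(int) for i in range(3)]
    roi=(d>0)&(X>540)&(X<740)&(Y>-160)&(Y<50)
    b=roi&(H>95)&(H<125)&(S>90)&(Z>15)&(Z<45); b=cv2.erode(b.astype(np.uint8),np.ones((2,2)))>0
    if b.sum(): 
        print(nm,'blue',b.sum(),axis(P[b&(Z>31)]),cv2.minAreaRect(P[b&(Z>31)][:,:2].astype(np.float32)))
    w=roi&(S<60)&(V>120)&(Z>18)&(Z<40); print('white',w.sum(),axis(P[w]))
    th=np.radians(-13.6); c=np.array([np.cos(th),np.sin(th)]); n=np.array([-c[1],c[0]]); rel=P[...,:2]-np.array([643,-59.5]); t=rel@c; w=rel@n
    r=roi&(Z>44)&(Z<58)&(t<50)
    print('rim t',np.percentile(t[r],[1,5,95]).round(1),'w',np.percentile(w[r],[.5,2,98,99.5]).round(1),'z',np.median(Z[r]))
    cv=roi&(Z>80)&(t>40)&(abs(w)<75); print('cover fit slope dz/dt',np.polyfit(Z[cv],t[cv],1) if cv.sum()>20 else None)
E
python3 box.py
```

```text
[ 443.1 -146.2  143.2] 166.1 13.4
side blue 452 (array([618.9, -48.4]), 'yaw', np.float64(78.2), 'len', np.float64(96.9), 'wid', np.float64(30.6), 'z', np.float64(36.0)) ((619.1054077148438, -48.343292236328125), (101.07257080078125, 32.65810012817383), 77.603759765625)
white 456 (array([671.6, -64.8]), 'yaw', np.float64(76.3), 'len', np.float64(97.4), 'wid', np.float64(34.3), 'z', np.float64(28.1))
rim t [-72.  -59.1  42.6] w [-76.6 -75.   76.   77.1] z 49.90720804950332
cover fit slope dz/dt [ 0.57795698 33.32843395]
top blue 523 (array([618.1, -49.8]), 'yaw', np.float64(78.1), 'len', np.float64(101.8), 'wid', np.float64(30.2), 'z', np.float64(35.8)) ((617.8827514648438, -49.97234344482422), (104.16698455810547, 32.0152702331543), 78.17154693603516)
white 638 (array([628.6, -51. ]), 'yaw', np.float64(78.2), 'len', np.float64(111.9), 'wid', np.float64(122.3), 'z', np.float64(27.5))
rim t [-77.7 -70.8  37.5] w [-76.3 -75.9  73.1  73.5] z 49.62350772334402
cover fit slope dz/dt [ 0.57730001 31.99596148]
```

Emit:
{"fn": "send_rows", "kwargs": {"steps": [[[0,-0.5,1,0,0],[0,-1,1.5,0,0],[0,-1,2,0,0],[0,-1,2,0,0],[0,-0.5,2,0,0],[0,0,1.5,0,0],[0,0,1,0,0],[0,0,0.5,0,0],[0,0,0,0,0],[0,0,0,0,0]]]}}

```text
clock: 14.33
position: [453.1, -179.6, 33.4]
ee_rot: [0.112, 0.994, -0.005, 0.009]
contact_force: [0.0, 0.3, -1.2]
gripper_width: 18.6
```

Emit:
{"fn": "send_rows", "kwargs": {"steps": [[[0,0,0.6,0,0],[0,0,0.6,0,0],[0,0,0.5,0,0],[0,0,0.4,0,0],[0,0,0.2,0,0],[0,0,0.1,0,0],[0,0,0,0,0],[0,0,0,0,0]]]}}

```text
clock: 15.0
position: [457.0, -179.1, 9.9]
ee_rot: [0.111, 0.994, -0.005, 0.012]
contact_force: [0.4, 0.4, -0.4]
gripper_width: 18.7
```

Run:
```python
from h import *
p,a,s=pose(); print(p.round(1),np.degrees(a).round(1),R.from_quat(s['ee_rot']).as_matrix()[:,2].round(3))
im,d,P=cloud('side'); X,Y,Z=P[...,0],P[...,1],P[...,2]
b=(d>0)&(X>505)&(X<590)&(Y<-165)&(Y>-240)&(Z>5)&(Z<40); q=P[b]; print(b.sum(),axis(q),np.polyfit(q[:,0],q[:,2],1))
```

```text
[ 457.  -179.1    9.9] 167.3 [ 0.023 -0.013 -1.   ]
230 (array([ 541.4, -195.8]), 'yaw', np.float64(-15.3), 'len', np.float64(77.0), 'wid', np.float64(25.5), 'z', np.float64(22.3)) [1.17776932e-02 1.57973186e+01]
```

Emit:
{"fn": "send_rows", "kwargs": {"steps": [[[0,0,0.15,0,0],[0,0,0.15,0,0],[0,0,0.1,0,0],[0,0,0.1,0,0],[0,0,0,0,0],[0,0,0,0,0]]]}}

```text
clock: 15.55
position: [457.6, -179.4, 5.2]
ee_rot: [0.111, 0.994, -0.005, 0.013]
contact_force: [-1.5, -0.4, -1.1]
gripper_width: 19.3
```

Emit:
{"fn": "send_rows", "kwargs": {"steps": [[[0,0,0.1,0,0],[0,0,0,0,0],[0,0,0,0,1],[0,0,0,0,1],[0,0,0,0,1],[0,0,0,0,1],[0,0,0,0,1],[0,0,0,0,1]]]}}

```text
clock: 16.22
position: [458.4, -179.5, 5.1]
ee_rot: [0.11, 0.994, -0.005, 0.014]
contact_force: [1.2, -0.4, -0.4]
gripper_width: 85.4
```

Emit:
{"fn": "send_rows", "kwargs": {"steps": [[[0,0,-0.5,0,1],[0,0,-1.5,0,1],[0,0,-3,0,1],[0,0,-4,0,1],[0,0,-4,0,1],[0,0,-4,0,1],[0,0,-3,0,1],[0,0,-2,0,1],[0,0,0,0,1],[0,0,0,0,1]]]}}

```text
clock: 17.05
position: [450.7, -176.7, 238.3]
ee_rot: [0.111, 0.994, -0.006, 0.013]
contact_force: [-0.3, 0.3, -1.0]
gripper_width: 85.5
```

Run:
```python
from h import *
p,a,s=pose(); print(p.round(1),np.degrees(a).round(1),R.from_quat(s['ee_rot']).as_matrix()[:,2].round(3))
im,d,P=cloud('side'); X,Y,Z=P[...,0],P[...,1],P[...,2]
b=(d>0)&(X>395)&(X<600)&(Y<-145)&(Y>-250)&(Z>5)&(Z<45); q=P[b]; print(b.sum(),axis(q),np.percentile(q[:,2],[2,50,98]))
# gauge
z=np.load('/tmp/side.npz')
for nm in('side','top'):
    im,d,P=cloud(nm); X,Y,Z=P[...,0],P[...,1],P[...,2]
    hsv=cv2.cvtColor(im,cv2.COLOR_BGR2HSV); H,S,V=[hsv[...,i].astype(int) for i in range(3)]
    g=(d>0)&(Y>200)&(Y<450)&(X<600)&(X>330)
    k=g&(Z>58)&(Z<72)&(S<60); print(nm,'bridge',axis(P[k])); 
    o=g&(Z>150)&(H<15)&(S>130); print('coltop',axis(P[o])); o=g&(Z>75)&(H<15)&(S>130); print('col',axis(P[o]))
plan((466,326,200),np.radians(-110.6+360),vmax=40)
```

```text
[ 450.7 -176.7  238.3] 167.3 [ 0.024 -0.014 -1.   ]
669 (array([ 495. , -184.9]), 'yaw', np.float64(-14.2), 'len', np.float64(172.4), 'wid', np.float64(25.9), 'z', np.float64(17.0)) [ 5.75213421 17.00755235 28.92080973]
side bridge (array([467., 328.]), 'yaw', np.float64(-20.4), 'len', np.float64(186.9), 'wid', np.float64(33.5), 'z', np.float64(67.1))
coltop (array([466.4, 328. ]), 'yaw', np.float64(71.5), 'len', np.float64(28.4), 'wid', np.float64(25.9), 'z', np.float64(155.3))
col (array([465.4, 330.3]), 'yaw', np.float64(31.6), 'len', np.float64(34.3), 'wid', np.float64(30.5), 'z', np.float64(138.0))
top bridge (array([465.2, 326.4]), 'yaw', np.float64(-20.5), 'len', np.float64(186.6), 'wid', np.float64(33.3), 'z', np.float64(66.2))
coltop (array([465.8, 324.4]), 'yaw', np.float64(-72.3), 'len', np.float64(31.4), 'wid', np.float64(28.3), 'z', np.float64(154.2))
col (array([465.2, 322.4]), 'yaw', np.float64(62.3), 'len', np.float64(30.4), 'wid', np.float64(26.3), 'z', np.float64(153.1))
n 13 psi 167.3 -> 249.4
[0.73, 3.8, 0.28, -0.11, 1.0],[0.31, 3.86, 0.28, -0.11, 1.0],[-0.12, 3.87, 0.28, -0.11, 1.0],[-0.54, 3.83, 0.28, -0.11, 1.0],[-0.96, 3.75, 0.28, -0.11, 1.0],[-1.37, 3.62, 0.28, -0.11, 1.0],[-1.76, 3.45, 0.28, -0.11, 1.0],[-2.13, 3.23, 0.28, -0.11, 1.0],[-2.47, 2.98, 0.28, -0.11, 1.0],[-2.78, 2.69, 0.28, -0.11, 1.0],[-3.06, 2.37, 0.28, -0.11, 1.0],[-3.3, 2.02, 0.28, -0.11, 1.0],[-3.5, 1.64, 0.28, -0.11, 1.0],
```

Emit:
{"fn": "send_rows", "kwargs": {"steps": [[[0.4,1.9,0.2,-0.11,1],[0.6,3.8,0.2,-0.11,1],[0.3,3.8,0.2,-0.11,1],[-0.12,3.8,0.2,-0.11,1],[-0.54,3.8,0.2,-0.11,1],[-0.96,3.75,0.2,-0.11,1],[-1.37,3.62,0.2,-0.11,1],[-1.76,3.45,0.2,-0.11,1],[-2.13,3.23,0.2,-0.11,1],[-2.47,2.98,0.2,-0.11,1]]]}}

```text
clock: 18.03
position: [409.4, 193.7, 192.1]
ee_rot: [-0.442, 0.897, -0.01, -0.012]
contact_force: [0.3, -0.0, 0.4]
gripper_width: 85.3
```

Run:
```python
from h import *
p,a,s=pose(); print(p.round(1),s['joints'].round(2)); plan((466,326.5,190),np.radians(-110.5),n=4)
```

```text
[409.4 193.7 192.1] [ 0.81  0.14 -0.44  0.01 -1.02 -1.47]
n 4 psi -127.5 -> -110.5
[-3.49, 0.9, 0.05, -0.07, 1.0],[-3.55, 0.64, 0.05, -0.07, 1.0],[-3.59, 0.37, 0.05, -0.07, 1.0],[-3.61, 0.11, 0.05, -0.07, 1.0],
```

Emit:
{"fn": "send_rows", "kwargs": {"steps": [[[-3.4,0.9,0,-0.07,1],[-3.4,0.6,0,-0.07,1],[-3,0.4,0,-0.07,1],[-2,0.1,0,-0.05,1],[-0.7,0,0,0,1],[0,0,0,0,1],[0,0,0,0,1]]]}}

```text
clock: 18.62
position: [451.2, 319.6, 172.0]
ee_rot: [-0.565, 0.824, -0.011, -0.027]
contact_force: [0.3, -0.4, 0.3]
gripper_width: 85.3
```

```bash
cat > ga.py <<'E'
from h import *
p,a,s=pose(); print(p.round(1),np.degrees(a).round(1),R.from_quat(s['ee_rot']).as_matrix()[:,2].round(3))
im,d,P=wrist(); X,Y,Z=P[...,0],P[...,1],P[...,2]; cv2.imwrite('pics/g.png',im)
hsv=cv2.cvtColor(im,cv2.COLOR_BGR2HSV); H,S,V=[hsv[...,i].astype(int) for i in range(3)]
g=(d>0)&(Y>200)&(Y<450)&(X<600)&(X>330)
k=g&(Z>58)&(Z<72)&(S<60); print('bridge',k.sum(),axis(P[k])); 
o=g&(Z>150)&(Z<165)&(H<15)&(S>130); print('coltop',o.sum(),axis(P[o]))
plan((466,326.5,121),np.radians(-110.5),n=6)
E
python3 ga.py
```

```text
[451.2 319.6 172. ] -111.1 [-0.033 -0.049 -0.998]
bridge 7559 (array([465.5, 324.6]), 'yaw', np.float64(-20.5), 'len', np.float64(185.7), 'wid', np.float64(32.6), 'z', np.float64(67.4))
coltop 2118 (array([465.1, 323.9]), 'yaw', np.float64(65.1), 'len', np.float64(26.9), 'wid', np.float64(25.0), 'z', np.float64(155.4))
n 6 psi -111.1 -> -110.5
[-0.2, -0.19, 0.85, -0.0, 1.0],[-0.2, -0.19, 0.85, -0.0, 1.0],[-0.2, -0.19, 0.85, -0.0, 1.0],[-0.2, -0.19, 0.85, -0.0, 1.0],[-0.2, -0.19, 0.85, -0.0, 1.0],[-0.2, -0.19, 0.85, -0.0, 1.0],
```

View pics/g.png

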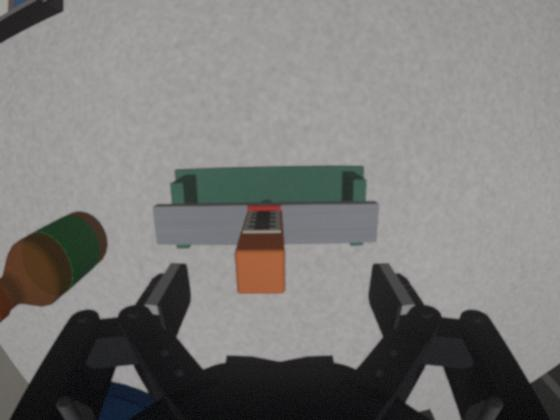

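The wrist view shows the column top at (262,270) and the bridge lying horizontal at (265,222), square to the jaws. The tool has picked up a 0.058 rad tilt from the fast move. I'll back off briskly to unwind it and return slowly.

Emit:
{"fn": "send_rows", "kwargs": {"steps": [[[1,0,-0.8,0,1],[3,0,-0.8,0,1],[3.5,0,-0.4,0,1],[3.5,0,0,0,1],[0,0,0,0,1],[0,0,0,0,1]]]}}

```text
clock: 19.17
position: [406.2, 204.5, 201.4]
ee_rot: [-0.562, 0.827, -0.011, -0.029]
contact_force: [0.5, 0.7, -0.2]
gripper_width: 85.6
```

```bash
cat > p.py <<'E'
from h import *
p,a,s=pose(); print(p.round(1),np.degrees(a).round(1),'tilt in tool x,y',[(R.from_quat(s['ee_rot']).as_matrix()[:2,2]@v).round(3) for v in(np.array([np.cos(a),np.sin(a)]),np.array([np.sin(a),-np.cos(a)]))],s['clock'].round(1) if hasattr(s['clock'],'round') else s['clock'])
E
python3 p.py
```

```text
[406.2 204.5 201.4] -111.6 tilt in tool x,y [np.float64(0.061), np.float64(0.014)] 19.1667
```

Emit:
{"fn": "send_rows", "kwargs": {"steps": [[[0,0,-1.5,0,1],[0,0,-2.5,0,1],[0,0,-2.5,0,1],[0,0,-1.5,0,1],[0,0,1.5,0,1],[0,0,2.5,0,1],[0,0,2.5,0,1],[0,0,2.5,0,1],[0,0,0,0,1],[0,0,0,0,1]]]}}

```text
clock: 20.0
position: [406.2, 199.0, 201.8]
ee_rot: [-0.558, 0.829, -0.01, -0.021]
contact_force: [0.6, 0.1, 0.3]
gripper_width: 85.4
```

```bash
python3 p.py
```

```text
[406.2 199.  201.8] -112.1 tilt in tool x,y [np.float64(0.046), np.float64(0.006)] 20.0
```

Emit:
{"fn": "send_rows", "kwargs": {"steps": [[[0,0,-1,0,1],[0,0,-1,0,1],[0,0,-1,0,1],[0,0,-1,0,1],[0,0,-1,0,1],[0,0,-1,0,1],[0,0,-1,0,1],[0,0,-1,0,1],[0,0,-1,0,1],[0,0,-1,0,1]]]}}

```text
clock: 20.83
position: [411.4, 203.4, 322.7]
ee_rot: [-0.558, 0.83, -0.01, -0.011]
contact_force: [0.8, -0.5, -0.3]
gripper_width: 85.8
```

Emit:
{"fn": "send_rows", "kwargs": {"steps": [[[0,0,3,0,1],[0,0,3.5,0,1],[0,0,3.5,0,1],[0,0,0,0,1],[0,0,0,0,1]]]}}

```text
clock: 21.25
position: [417.8, 204.8, 236.5]
ee_rot: [-0.558, 0.83, -0.01, 0.004]
contact_force: [0.2, 0.4, 1.7]
gripper_width: 85.6
```

```bash
python3 p.py
```

```text
[417.8 204.8 236.5] -112.2 tilt in tool x,y [np.float64(0.004), np.float64(-0.021)] 21.25
```

Run:
```python
from h import *
plan((465,325,190),np.radians(-110.5),n=10)
```

```text
n 10 psi -112.2 -> -110.5
[-1.29, 0.02, 0.47, -0.0, 1.0],[-1.29, 0.01, 0.47, -0.0, 1.0],[-1.29, 0.01, 0.47, -0.0, 1.0],[-1.29, 0.01, 0.47, -0.0, 1.0],[-1.29, 0.0, 0.47, -0.0, 1.0],[-1.29, -0.0, 0.47, -0.0, 1.0],[-1.29, -0.01, 0.47, -0.0, 1.0],[-1.29, -0.01, 0.47, -0.0, 1.0],[-1.29, -0.01, 0.47, -0.0, 1.0],[-1.29, -0.02, 0.47, -0.0, 1.0],
```

Emit:
{"fn": "send_rows", "kwargs": {"steps": [[[-1.2,0,0.4,-0.01,1],[-1.2,0,0.4,-0.01,1],[-1.2,0,0.4,-0.01,1],[-1.2,0,0.4,0,1],[-1.2,0,0.4,0,1],[-1.2,0,0.4,0,1],[-1.2,0,0.4,0,1],[-1.2,0,0.4,0,1],[-1.2,0,0.4,0,1],[-0.8,0,0.3,0,1]]]}}

```text
clock: 22.08
position: [468.4, 328.9, 204.7]
ee_rot: [-0.572, 0.82, -0.009, 0.013]
contact_force: [0.1, -0.4, -0.7]
gripper_width: 85.3
```

Emit:
{"fn": "send_rows", "kwargs": {"steps": [[[0,0,0,0,1],[0,0,0,0,1]]]}}

```text
clock: 22.25
position: [468.7, 330.6, 202.6]
ee_rot: [-0.573, 0.82, -0.01, 0.011]
contact_force: [-0.1, -0.3, -0.5]
gripper_width: 85.5
```

```bash
python3 p.py; python3 ga.py
```

```text
[468.7 330.6 202.6] -110.1 tilt in tool x,y [np.float64(-0.007), np.float64(-0.029)] 22.25
[468.7 330.6 202.6] -110.1 [ 0.03  -0.003 -1.   ]
bridge 6586 (array([465.6, 324.6]), 'yaw', np.float64(-20.5), 'len', np.float64(185.7), 'wid', np.float64(33.3), 'z', np.float64(67.5))
coltop 1708 (array([465.4, 324.1]), 'yaw', np.float64(64.7), 'len', np.float64(26.7), 'wid', np.float64(25.0), 'z', np.float64(155.4))
n 6 psi -110.1 -> -110.5
[0.08, 0.02, 1.36, 0.0, 1.0],[0.08, 0.02, 1.36, 0.0, 1.0],[0.08, 0.02, 1.36, 0.0, 1.0],[0.08, 0.02, 1.36, 0.0, 1.0],[0.08, 0.02, 1.36, 0.0, 1.0],[0.08, 0.02, 1.36, 0.0, 1.0],
```

Emit:
{"fn": "send_rows", "kwargs": {"steps": [[[0.1,0.05,0.8,0,1],[0.1,0.05,1,0,1],[0.1,0.05,1,0,1],[0.1,0.05,1,0,1],[0.1,0.05,1,0,1],[0.1,0.05,0.8,0,1],[0.05,0.03,0.6,0,1],[0,0,0.3,0,1],[0,0,0,0,1],[0,0,0,0,1]]]}}

```text
clock: 23.13
position: [463.1, 320.0, 132.2]
ee_rot: [-0.571, 0.821, -0.009, 0.011]
contact_force: [-0.4, 0.6, -0.6]
gripper_width: 85.5
```

```bash
python3 p.py
```

```text
[463.1 320.  132.2] -110.3 tilt in tool x,y [np.float64(-0.007), np.float64(-0.028)] 23.1333
```

Emit:
{"fn": "send_rows", "kwargs": {"steps": [[[-0.18,-0.02,0.3,0,1],[-0.18,-0.02,0.4,0,1],[-0.15,0,0.3,0,1],[0,0,0.1,0,1],[0,0,0,0,1],[0,0,0,0,1]]]}}

```text
clock: 23.63
position: [466.9, 326.4, 121.7]
ee_rot: [-0.571, 0.821, -0.009, 0.013]
contact_force: [-0.4, -0.2, -0.3]
gripper_width: 85.2
```

```bash
python3 p.py; python3 ga.py
```

```text
[466.9 326.4 121.7] -110.3 tilt in tool x,y [np.float64(-0.011), np.float64(-0.03)] 23.6333
[466.9 326.4 121.7] -110.3 [ 0.032 -0.    -1.   ]
bridge 11533 (array([465.4, 324.5]), 'yaw', np.float64(-20.5), 'len', np.float64(185.5), 'wid', np.float64(32.7), 'z', np.float64(67.4))
coltop 3804 (array([465.1, 324. ]), 'yaw', np.float64(71.6), 'len', np.float64(26.5), 'wid', np.float64(25.3), 'z', np.float64(155.4))
n 6 psi -110.3 -> -110.5
[0.0, 0.02, 0.01, 0.0, 1.0],[0.0, 0.02, 0.01, 0.0, 1.0],[0.0, 0.02, 0.01, 0.0, 1.0],[0.0, 0.02, 0.01, 0.0, 1.0],[0.0, 0.02, 0.01, 0.0, 1.0],[0.0, 0.02, 0.01, 0.0, 1.0],
```

Emit:
{"fn": "send_rows", "kwargs": {"steps": [[[0,0,0,0,0],[0,0,0,0,0],[0,0,0,0,0],[0,0,0,0,0],[0,0,0,0,0],[0,0,0,0,0],[0,0,0,0,0],[0,0,0,0,0]]]}}

```text
clock: 24.35
position: [466.3, 326.8, 123.4]
ee_rot: [-0.571, 0.821, -0.008, 0.013]
contact_force: [0.9, 0.8, -0.6]
gripper_width: 27.0
```

Emit:
{"fn": "send_rows", "kwargs": {"steps": [[[0,0,-0.4,0,0],[0,0,-0.8,0,0],[0,0,-1,0,0],[0,0,-1,0,0],[0,0,-1,0,0],[0,0,-1,0,0],[0,0,-1,0,0],[0,0,-0.5,0,0],[0,0,0,0,0],[0,0,0,0,0]]]}}

```text
clock: 25.18
position: [461.5, 323.6, 192.3]
ee_rot: [-0.57, 0.821, -0.009, 0.008]
contact_force: [-0.6, -0.1, -4.1]
gripper_width: 27.3
```

```bash
python3 p.py
python3 - <<'E'
from h import *
for dst,n in(((430,200,None),8),):
    p,a,s=pose(); plan((600,-46,200),np.radians(-193.6),n=20,op=0)
for nm in('side',):
    im,d,P=cloud(nm); X,Y,Z=P[...,0],P[...,1],P[...,2]
    hsv=cv2.cvtColor(im,cv2.COLOR_BGR2HSV); H,S,V=[hsv[...,i].astype(int) for i in range(3)]
    k=(d>0)&(Y>200)&(Y<450)&(X<600)&(X>330)&(Z>100)&(Z<165)&(S<60); q=P[k]; k2=abs(q[:,2]-np.median(q[:,2]))<15; print(nm,'bridge',axis(q[k2]), np.polyfit(q[k2][:,0],q[k2][:,2],1))
E
```

```text
[461.5 323.6 192.3] -110.5 tilt in tool x,y [np.float64(-0.003), np.float64(-0.023)] 25.1833
n 20 psi -110.5 -> -193.6
[1.49, -1.3, -0.04, 0.07, 0.0],[1.39, -1.4, -0.04, 0.07, 0.0],[1.29, -1.5, -0.04, 0.07, 0.0],[1.17, -1.59, -0.04, 0.07, 0.0],[1.06, -1.67, -0.04, 0.07, 0.0],[0.93, -1.74, -0.04, 0.07, 0.0],[0.8, -1.8, -0.04, 0.07, 0.0],[0.67, -1.86, -0.04, 0.07, 0.0],[0.54, -1.9, -0.04, 0.07, 0.0],[0.4, -1.93, -0.04, 0.07, 0.0],[0.25, -1.96, -0.04, 0.07, 0.0],[0.11, -1.97, -0.04, 0.07, 0.0],[-0.03, -1.97, -0.04, 0.07, 0.0],[-0.17, -1.97, -0.04, 0.07, 0.0],[-0.32, -1.95, -0.04, 0.07, 0.0],[-0.46, -1.92, -0.04, 0.07, 0.0],[-0.59, -1.88, -0.04, 0.07, 0.0],[-0.73, -1.83, -0.04, 0.07, 0.0],[-0.86, -1.78, -0.04, 0.07, 0.0],[-0.99, -1.71, -0.04, 0.07, 0.0],
side bridge (array([462.3, 324.2]), 'yaw', np.float64(-20.5), 'len', np.float64(186.7), 'wid', np.float64(33.5), 'z', np.float64(136.8)) [6.49500270e-03 1.33303161e+02]
```

Emit:
{"fn": "send_rows", "kwargs": {"steps": [[[0.8,-0.7,-0.1,0.05,0],[1.4,-1.3,-0.1,0.07,0],[1.39,-1.4,-0.1,0.07,0],[1.29,-1.5,-0.1,0.07,0],[1.17,-1.59,-0.1,0.07,0],[1.06,-1.67,-0.1,0.07,0],[0.93,-1.74,-0.1,0.07,0],[0.8,-1.8,-0.1,0.07,0],[0.67,-1.86,-0.1,0.07,0],[0.54,-1.9,-0.1,0.07,0]]]}}

```text
clock: 26.07
position: [516.6, 138.9, 196.8]
ee_rot: [-0.251, 0.968, -0.008, 0.003]
contact_force: [0.3, 0.5, -3.7]
gripper_width: 27.1
```

```bash
python3 p.py
python3 - <<'E'
from h import *
p,a,s=pose(); plan((600,-46,205),np.radians(-193.6)+(2*np.pi if a>0 else 0),n=11,op=0)
E
```

```text
[516.6 138.9 196.8] -150.9 tilt in tool x,y [np.float64(-0.002), np.float64(-0.016)] 26.0667
n 11 psi -150.9 -> -193.6
[0.15, -1.84, -0.07, 0.07, 0.0],[0.03, -1.84, -0.07, 0.07, 0.0],[-0.09, -1.84, -0.07, 0.07, 0.0],[-0.22, -1.83, -0.07, 0.07, 0.0],[-0.34, -1.81, -0.07, 0.07, 0.0],[-0.46, -1.78, -0.07, 0.07, 0.0],[-0.58, -1.75, -0.07, 0.07, 0.0],[-0.7, -1.71, -0.07, 0.07, 0.0],[-0.82, -1.65, -0.07, 0.07, 0.0],[-0.93, -1.59, -0.07, 0.07, 0.0],[-1.03, -1.53, -0.07, 0.07, 0.0],
```

Emit:
{"fn": "send_rows", "kwargs": {"steps": [[[0.15,-1.84,-0.1,0.07,0],[0.03,-1.84,-0.1,0.07,0],[-0.09,-1.84,-0.1,0.07,0],[-0.22,-1.83,-0.1,0.07,0],[-0.34,-1.81,-0.1,0.07,0],[-0.46,-1.78,-0.1,0.07,0],[-0.5,-1.6,-0.1,0.07,0],[-0.5,-1.2,-0.05,0.07,0],[-0.4,-0.8,0,0.07,0],[-0.3,-0.4,0,0.07,0]]]}}

```text
clock: 26.9
position: [574.9, -14.9, 198.4]
ee_rot: [0.117, 0.993, -0.009, -0.003]
contact_force: [-0.5, 0.5, -4.9]
gripper_width: 27.2
```

Emit:
{"fn": "send_rows", "kwargs": {"steps": [[[0,0,0,0,0],[0,0,0,0,0]]]}}

```text
clock: 27.07
position: [574.4, -16.3, 196.4]
ee_rot: [0.118, 0.993, -0.01, -0.004]
contact_force: [-0.4, -0.8, -4.9]
gripper_width: 27.3
```

```bash
python3 p.py
python3 - <<'E'
from h import *
p,a,s=pose(); plan((605,-46,205),np.radians(-193.6)+(2*np.pi if a>0 else 0),n=6,op=0)
E
```

```text
[574.4 -16.3 196.4] 166.5 tilt in tool x,y [np.float64(0.006), np.float64(-0.021)] 27.0667
n 6 psi 166.5 -> 166.4
[-0.61, -0.36, -0.14, 0.0, 0.0],[-0.61, -0.36, -0.14, 0.0, 0.0],[-0.61, -0.36, -0.14, 0.0, 0.0],[-0.61, -0.36, -0.14, 0.0, 0.0],[-0.61, -0.36, -0.14, 0.0, 0.0],[-0.61, -0.36, -0.14, 0.0, 0.0],
```

Emit:
{"fn": "send_rows", "kwargs": {"steps": [[[-0.5,-0.2,-0.05,0,0],[-0.8,-0.35,-0.05,0,0],[-0.8,-0.35,-0.05,0,0],[-0.8,-0.35,-0.05,0,0],[-0.8,-0.35,-0.05,0,0],[-0.7,-0.3,-0.05,0,0],[-0.4,-0.2,0,0,0],[0,0,0,0,0],[0,0,0,0,0]]]}}

```text
clock: 27.82
position: [621.1, -50.0, 198.1]
ee_rot: [0.114, 0.993, -0.01, -0.005]
contact_force: [0.3, -0.7, -5.1]
gripper_width: 27.0
```

```bash
python3 p.py
cat > pl.py <<'E'
from h import *
import sys
zb=float(sys.argv[1])
th=np.radians(-13.6); c=np.array([np.cos(th),np.sin(th)]); n=np.array([-c[1],c[0]])
for nm in('side','top'):
    im,d,P=cloud(nm); X,Y,Z=P[...,0],P[...,1],P[...,2]; cv2.imwrite(f'pics/{nm}{sys.argv[2]}.png',im)
    hsv=cv2.cvtColor(im,cv2.COLOR_BGR2HSV); H,S,V=[hsv[...,i].astype(int) for i in range(3)]
    rel=P[...,:2]-np.array([643,-59.5]); t=rel@c; w=rel@n
    k=(d>0)&(t>-75)&(t<25)&(abs(w)<120)&(abs(Z-zb)<12)&(S<70)
    if k.sum()>30:
        q=P[k]; print(nm,'bridge',k.sum(),axis(q),'t',np.percentile(t[k],[2,98]).round(1),'w',np.percentile(w[k],[1,99]).round(1),'zfit w',np.polyfit(w[k],Z[k],1).round(4))
    o=(d>0)&(t>-75)&(t<30)&(abs(w)<50)&(Z>zb+6)&(H<15)&(S>130)
    if o.sum()>10: print(nm,'col',o.sum(),'t',np.percentile(t[o],[3,97]).round(1),'w',np.percentile(w[o],[3,97]).round(1))
    b=(d>0)&(abs(t)<60)&(abs(w)<75)&(H>95)&(H<125)&(S>90)&(Z>15)&(Z<45)
    if b.sum()>20: print(nm,'blue t',np.percentile(t[b],[2,98]).round(1),'w',np.percentile(w[b],[2,98]).round(1))
E
python3 pl.py 147 p1
```

```text
[621.1 -50.  198.1] 166.8 tilt in tool x,y [np.float64(0.008), np.float64(-0.021)] 27.8167
side bridge 774 (array([619.4, -46.1]), 'yaw', np.float64(75.1), 'len', np.float64(189.1), 'wid', np.float64(34.1), 'z', np.float64(142.4)) t [-41.7  -8.3] w [-87.2 102.1] zfit w [-5.700000e-03  1.423597e+02]
side col 292 t [-40.8 -13.2] w [-5.9 22.6]
side blue t [-42.4  -7.8] w [-44.8  52.9]
top bridge 400 (array([605.4, -73.3]), 'yaw', np.float64(83.6), 'len', np.float64(135.2), 'wid', np.float64(30.0), 'z', np.float64(142.2)) t [-42.7 -10.1] w [-88.9  44.8] zfit w [-4.600000e-03  1.419321e+02]
top col 11 t [-60.2 -40.7] w [ 1.9 11. ]
top blue t [-43.8 -32.6] w [-45.5  55.5]
```

Emit:
{"fn": "send_rows", "kwargs": {"steps": [[[0,0,0.3,0,0],[0,0,0.5,0,0],[0,0,0.6,0,0],[0,0,0.6,0,0],[0,0,0.6,0,0],[0,0,0.5,0,0],[0,0,0.4,0,0],[0,0,0.2,0,0],[0,0,0,0,0],[0,0,0,0,0]]]}}

```text
clock: 28.75
position: [618.2, -49.4, 156.3]
ee_rot: [0.113, 0.993, -0.01, -0.007]
contact_force: [0.3, 0.1, -3.6]
gripper_width: 27.4
```

```bash
python3 p.py; python3 pl.py 105 p2
```

```text
[618.2 -49.4 156.3] 167.0 tilt in tool x,y [np.float64(0.011), np.float64(-0.022)] 28.75
side bridge 733 (array([616.2, -45.5]), 'yaw', np.float64(75.1), 'len', np.float64(187.7), 'wid', np.float64(33.6), 'z', np.float64(100.4)) t [-44.8 -11.8] w [-86.8 101.1] zfit w [-7.800000e-03  1.005033e+02]
side col 276 t [-43.6 -15.2] w [-5.5 24.3]
side blue t [-42.3 -25.9] w [-45.9  52.8]
top bridge 371 (array([601.7, -74.7]), 'yaw', np.float64(84.4), 'len', np.float64(131.9), 'wid', np.float64(30.1), 'z', np.float64(100.4)) t [-45.6 -13.8] w [-89.4  40.9] zfit w [-5.000000e-04  1.003996e+02]
```

Emit:
{"fn": "send_rows", "kwargs": {"steps": [[[-0.2,-0.15,0.1,0,0],[-0.2,-0.15,0.1,0,0],[-0.05,0,0.3,0,0],[-0.05,0,0.4,0,0],[-0.05,0,0.4,0,0],[-0.05,0,0.4,0,0],[-0.05,0,0.4,0,0],[0,0,0.2,0,0],[0,0,0,0,0],[0,0,0,0,0]]]}}

```text
clock: 29.68
position: [625.3, -54.6, 132.9]
ee_rot: [0.113, 0.994, -0.01, -0.005]
contact_force: [-0.4, 0.5, -3.2]
gripper_width: 27.0
```

```bash
python3 p.py; python3 pl.py 74 p3
```

```text
[625.3 -54.6 132.9] 167.0 tilt in tool x,y [np.float64(0.008), np.float64(-0.021)] 29.6833
side bridge 769 (array([623.5, -50.2]), 'yaw', np.float64(74.9), 'len', np.float64(188.1), 'wid', np.float64(33.7), 'z', np.float64(77.1)) t [-36.4  -3.4] w [-89.7  98.3] zfit w [-6.80000e-03  7.67157e+01]
side col 280 t [-35.6  -7.7] w [-8.9 20.4]
side blue t [-42.7 -25.2] w [-45.4  51.5]
top bridge 360 (array([608.9, -80. ]), 'yaw', np.float64(84.3), 'len', np.float64(132.1), 'wid', np.float64(29.6), 'z', np.float64(76.7)) t [-37.3  -5.4] w [-92.7  37.7] zfit w [-9.30000e-03  7.60358e+01]
top col 21 t [-55.  -36.3] w [-9.1 10.6]
top blue t [-43.7 -34.6] w [-45.2  54.2]
```

Emit:
{"fn": "send_rows", "kwargs": {"steps": [[[0.12,0,0,0,0],[0.13,0,0,0,0],[0.13,0,0,0,0],[0,0,0,0,0],[0,0,0,0,0]]]}}

```text
clock: 30.2
position: [623.4, -53.9, 135.0]
ee_rot: [0.113, 0.994, -0.01, -0.002]
contact_force: [1.2, 0.0, -2.5]
gripper_width: 27.4
```

```bash
python3 p.py; python3 pl.py 74 p4
```

```text
[623.4 -53.9 135. ] 167.0 tilt in tool x,y [np.float64(0.001), np.float64(-0.02)] 30.2
side bridge 769 (array([621.9, -50.9]), 'yaw', np.float64(74.9), 'len', np.float64(189.1), 'wid', np.float64(34.0), 'z', np.float64(79.0)) t [-37.9  -4.7] w [-91.  98.] zfit w [-5.20000e-03  7.85618e+01]
side col 283 t [-37.2  -9.9] w [-8.1 19.3]
side blue t [-42.9 -26.5] w [-45.8  52.1]
top bridge 336 (array([606.1, -83.3]), 'yaw', np.float64(85.9), 'len', np.float64(124.5), 'wid', np.float64(30.6), 'z', np.float64(78.7)) t [-39.1  -6.7] w [-92.8  30.1] zfit w [-4.20000e-03  7.83766e+01]
top blue t [-43.2 -35.7] w [-44.9  48.5]
```

Emit:
{"fn": "send_rows", "kwargs": {"steps": [[[0.1,0,0.1,0,0],[0.1,0,0.15,0,0],[0.05,0,0.2,0,0],[0,0,0.2,0,0],[0,0,0.2,0,0],[0,0,0.1,0,0],[0,0,0,0,0],[0,0,0,0,0]]]}}

```text
clock: 30.97
position: [622.0, -53.5, 124.8]
ee_rot: [0.113, 0.994, -0.01, -0.0]
contact_force: [0.4, -0.5, -1.7]
gripper_width: 27.3
```

```bash
python3 p.py; python3 pl.py 68 p5
```

```text
[622.  -53.5 124.8] 167.0 tilt in tool x,y [np.float64(-0.002), np.float64(-0.019)] 30.9667
side bridge 763 (array([620.5, -50. ]), 'yaw', np.float64(74.9), 'len', np.float64(189.9), 'wid', np.float64(34.4), 'z', np.float64(68.9)) t [-39.4  -6. ] w [-91.3  99. ] zfit w [-4.90000e-03  6.84691e+01]
side col 269 t [-38.3 -11.3] w [-8.9 19.8]
side blue t [-42.5 -31. ] w [-45.1  52.6]
top bridge 311 (array([603. , -84.5]), 'yaw', np.float64(87.3), 'len', np.float64(120.9), 'wid', np.float64(31.2), 'z', np.float64(69.0)) t [-40.2  -7. ] w [-92.9  26.6] zfit w [1.40000e-03 6.88019e+01]
top blue t [-43.2 -38.1] w [-42.8  37.2]
```

Emit:
{"fn": "send_rows", "kwargs": {"steps": [[[0.04,0,0.08,0,0],[0.04,0,0.08,0,0],[0,0,0.08,0,0],[0,0,0.08,0,0],[0,0,0,0,0],[0,0,0,0,0]]]}}

```text
clock: 31.57
position: [621.6, -53.4, 121.9]
ee_rot: [0.113, 0.994, -0.009, 0.0]
contact_force: [0.7, 0.0, -2.1]
gripper_width: 26.7
```

Emit:
{"fn": "send_rows", "kwargs": {"steps": [[[0,0,0.08,0,0],[0,0,0.08,0,0],[0,0,0,0,0],[0,0,0,0,0]]]}}

```text
clock: 31.9
position: [621.6, -53.4, 120.1]
ee_rot: [0.113, 0.994, -0.009, 0.0]
contact_force: [0.5, 0.5, -1.6]
gripper_width: 27.2
```

Emit:
{"fn": "send_rows", "kwargs": {"steps": [[[0,0,0.06,0,0],[0,0,0.06,0,0],[0,0,0,0,0]]]}}

```text
clock: 32.15
position: [621.6, -53.4, 118.8]
ee_rot: [0.113, 0.994, -0.009, 0.0]
contact_force: [0.6, -0.1, -2.1]
gripper_width: 27.3
```

```bash
python3 p.py; python3 pl.py 64 p6
```

```text
[621.6 -53.4 118.8] 167.1 tilt in tool x,y [np.float64(-0.003), np.float64(-0.019)] 32.15
side bridge 793 (array([613.5, -47.3]), 'yaw', np.float64(74.2), 'len', np.float64(188.3), 'wid', np.float64(50.1), 'z', np.float64(62.8)) t [-57.1  -6.2] w [-89.6  98.8] zfit w [-2.70000e-03  6.19669e+01]
side col 266 t [-39.6 -11.7] w [-8.  19.5]
side blue t [-42.7 -33.6] w [-45.5  51.6]
top bridge 350 (array([598.2, -72.2]), 'yaw', np.float64(-87.4), 'len', np.float64(146.8), 'wid', np.float64(48.6), 'z', np.float64(62.4)) t [-59.3  -0. ] w [-92.5  48.7] zfit w [-4.6600e-02  5.8998e+01]
top blue t [-43.4 -39.2] w [-38.5  33.1]
```

Emit:
{"fn": "send_rows", "kwargs": {"steps": [[[0,0,0.06,0,0],[0,0,0.06,0,0],[0,0,0,0,0]]]}}

```text
clock: 32.5
position: [621.6, -53.5, 118.8]
ee_rot: [0.113, 0.994, -0.009, 0.001]
contact_force: [0.4, 0.0, -3.1]
gripper_width: 27.4
```

Emit:
{"fn": "send_rows", "kwargs": {"steps": [[[0,0,0.06,0,0],[0,0,0.06,0,0],[0,0,0,0,0]]]}}

```text
clock: 32.75
position: [621.6, -53.5, 118.7]
ee_rot: [0.113, 0.994, -0.009, 0.001]
contact_force: [-0.7, -0.3, -1.0]
gripper_width: 27.0
```

The height has stopped dropping, so the bridge is on the rim. Now I'll release.

Emit:
{"fn": "send_rows", "kwargs": {"steps": [[[0,0,0,0,0.36],[0,0,0,0,0.4],[0,0,0,0,0.5],[0,0,0,0,0.6],[0,0,0,0,0.8],[0,0,0,0,1],[0,0,0,0,1],[0,0,0,0,1],[0,0,0,0,1]]]}}

```text
clock: 33.5
position: [621.6, -53.7, 118.3]
ee_rot: [0.112, 0.994, -0.01, 0.001]
contact_force: [0.3, -0.3, -0.3]
gripper_width: 85.5
```

```bash
python3 p.py; python3 pl.py 66 p7; python3 -c "
import cv2;a=cv2.imread('pics/sidep7.png')[80:280,150:450];cv2.imwrite('pics/c10.png',cv2.resize(a,None,fx=2.5,fy=2.5))"
```

```text
[621.6 -53.7 118.3] 167.1 tilt in tool x,y [np.float64(-0.004), np.float64(-0.019)] 33.5
side bridge 727 (array([620.2, -49.7]), 'yaw', np.float64(74.8), 'len', np.float64(189.0), 'wid', np.float64(34.3), 'z', np.float64(62.8)) t [-40.   -6.7] w [-90.5  98.7] zfit w [-1.80000e-03  6.26034e+01]
side col 312 t [-39.3 -13. ] w [-8.1 18.9]
side blue t [-42.5 -33.6] w [-45.4  52.1]
top bridge 274 (array([599.2, -86.8]), 'yaw', np.float64(88.0), 'len', np.float64(117.3), 'wid', np.float64(34.7), 'z', np.float64(62.2)) t [-57.1  -8.4] w [-92.8  22.6] zfit w [-1.14000e-02  6.13447e+01]
top blue t [-43.2 -38.8] w [-38.9  30.8]
```

View pics/c10.png

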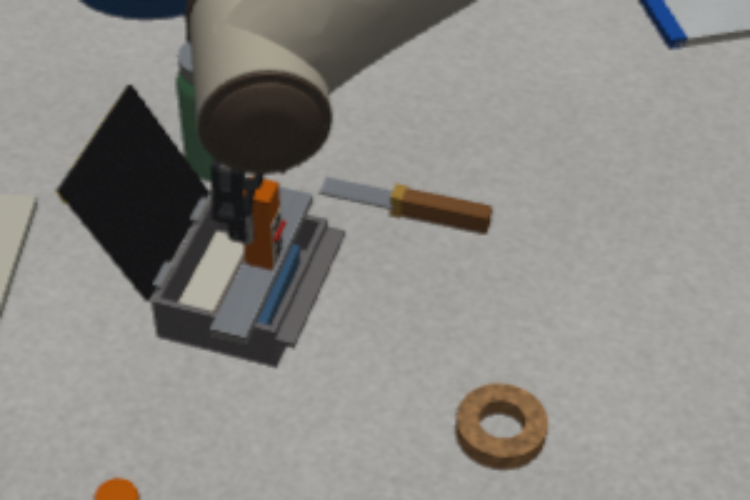

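Side crop: the gauge stands across the case with its bridge from (235,335) to (295,195). The column is at (265,225), the cover is on its stop, and the spatula lies flat at (410,200). I'll retreat straight up and check.

Emit:
{"fn": "send_rows", "kwargs": {"steps": [[[0,0,-0.4,0,1],[0,0,-0.8,0,1],[0,0,-1,0,1],[0,0,-1,0,1],[0,0,-1.2,0,1],[0,0,-1.5,0,1],[0,0,-2,0,1],[0,0,-2,0,1],[0,0,-1,0,1],[0,0,0,0,1]]]}}

```text
clock: 34.43
position: [622.5, -51.6, 241.4]
ee_rot: [0.112, 0.994, -0.01, 0.004]
contact_force: [0.4, -0.2, 0.2]
gripper_width: 85.3
```

Emit:
{"fn": "send_rows", "kwargs": {"steps": [[[1,0,-0.5,0,1],[2,0,-0.5,0,1],[3,0,0,0,1],[3,0,0,0,1],[3,0,0,0,1],[3,0,0,0,1],[1.5,0,0,0,1],[0,0,0,0,1],[0,0,0,0,1],[0,0,0,0,1]]]}}

```text
clock: 35.27
position: [447.1, -14.3, 248.8]
ee_rot: [0.113, 0.994, -0.009, 0.002]
contact_force: [0.4, -0.6, 0.1]
gripper_width: 85.3
```

```bash
python3 p.py; python3 pl.py 66 p8; python3 box.py | grep -E "cover|white|blue"
python3 - <<'E'
from h import *
im,d,P=cloud('side'); X,Y,Z=P[...,0],P[...,1],P[...,2]
b=(d>0)&(X>395)&(X<600)&(Y<-145)&(Y>-250)&(Z>5)&(Z<45); q=P[b]; print('spatula',axis(q),np.percentile(q[:,2],[2,50,98]).round(1))
E
```

```text
[447.1 -14.3 248.8] 167.0 tilt in tool x,y [np.float64(-0.007), np.float64(-0.018)] 35.2667
side bridge 729 (array([619.5, -49.8]), 'yaw', np.float64(74.7), 'len', np.float64(188.7), 'wid', np.float64(34.5), 'z', np.float64(62.9)) t [-40.4  -7.1] w [-90.5  98.4] zfit w [-2.70000e-03  6.25751e+01]
side col 434 t [-38.4 -10.8] w [-8.1 18.6]
side blue t [-42.8 -34.1] w [-46.1  51.5]
top bridge 940 (array([613.3, -50.7]), 'yaw', np.float64(77.0), 'len', np.float64(186.2), 'wid', np.float64(47.5), 'z', np.float64(62.1)) t [-54.9  -7.1] w [-91.6  94.7] zfit w [9.00000e-04 6.20561e+01]
top col 164 t [-40.1 -10.9] w [-11.3  13.5]
top blue t [-44.  -39.6] w [-38.2  55.7]
side blue 117 (array([605.6, -46.7]), 'yaw', np.float64(77.6), 'len', np.float64(97.1), 'wid', np.float64(5.5), 'z', np.float64(35.0)) ((605.40966796875, -47.438812255859375), (99.24190521240234, 5.6889543533325195), 77.54423522949219)
white 445 (array([672. , -65.1]), 'yaw', np.float64(77.7), 'len', np.float64(96.4), 'wid', np.float64(33.7), 'z', np.float64(27.9))
cover fit slope dz/dt [ 0.57618544 33.43731939]
top blue 12 (array([609. , -17.3]), 'yaw', np.float64(78.4), 'len', np.float64(40.0), 'wid', np.float64(1.6), 'z', np.float64(36.0)) ((608.87939453125, -17.5218448638916), (41.043739318847656, 1.6336039304733276), 77.67887878417969)
white 642 (array([628.7, -50.7]), 'yaw', np.float64(79.1), 'len', np.float64(113.4), 'wid', np.float64(122.8), 'z', np.float64(27.9))
cover fit slope dz/dt [ 0.57657965 31.87113004]
spatula (array([ 495.1, -184.1]), 'yaw', np.float64(-14.6), 'len', np.float64(172.6), 'wid', np.float64(26.1), 'z', np.float64(16.7)) [ 5.6 16.7 28.5]
```

All checks agree, so I'm handing in.

```bash
python3 -c "
from bench import job; print(job.job_done())"
```

```text
the job is handed in; nothing more can be done
None
```

I levered the cover fully open with the spatula blade, laid the spatula flat on the bench, set the gauge across the case's rim over the blue bar, and handed the job in at about 35 s. The hand-in gives no verdict, so the results below are my own camera measurements.

| Item | Last measurement |
|---|---|
| Cover | Leaning 30° past upright, about 2.09 rad, on its stop |
| Gauge bridge | Top 62–63 mm above the bench (63 expected on the rim), level to about 0.003 rad along its length |
| Gauge squareness | About 0.03 rad off the case's axis |
| Gauge over blue bar | Centre within about 2 mm of the bar's centre line |
| Bars | White bar's centre and blue bar's visible edge within about 1 mm of where they were before the gauge went on |
| Spatula | Lying flat on the bench, released |
| Gripper | Open and clear of everything |

- **Not read directly:** I did not read the foot's scale. The reading of about 30 mm follows from the bridge sitting on the rim with the foot over the blue bar.
- **Not re-measured:** I did not measure the bottle, jar and cork ring again at the end. Nothing was moved near the bottle or jar, and the cork ring looked untouched in the last view.
- **Cameras:** the side and top views differed by 1–4 mm, and part of the top view of the bridge was blocked by the arm or mixed with the ledge. I relied mainly on the side view.
- **Tool tilt:** fast moves tilted the tool by up to 0.06 rad. I reduced this to about 0.03 rad before gripping the gauge and about 0.02 rad by the time I set it down.

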